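# Dress the contact bars and load the tube-lamp test rig

## Robot

A 7-joint arm with a two-finger parallel gripper is mounted at the origin on the work surface. World frame = base frame: x ahead of the robot, y to its left, z up, the work surface at z = 0. Lengths are in m, angles in rad, forces in N, time in s.
With the tool pointing down it reaches from about 0.4 to 0.85 m from the base axis. Payload 10.4 kg.
Tool frame: the origin (TCP) lies between the finger pads; the fingertips stand env.finger_overhang ahead of it and the grasp point (between the pads) lies 3 mm ahead of it (env.finger_overhang is the distance from the TCP to the fingertips, in m); x points along the fingers, z is the direction in which the jaws open and shut, and the axes are right-handed (so a half turn about x gives the same grasp; the last joint's range is limited). The gripper opens to 85 mm and grips with 20 to 120 N. Pads are 22 mm wide; open, the fingers measure 114 mm over their backs; the gripper's body (76 mm by 85 mm) begins 54 mm behind the grasp point. The pads swing forward as they close: fully open they stand 13 mm farther back than shut.
Start: joints at [-1.286, 0.332, -0.065, 1.46, 0.022, 1.35, -0.088], TCP at [0.189, 0.596, 0.253] pointing down, gripper open.
Joint ranges: [-2.6, 2.6], [-0.5, 2.12], [-1.47, 1.34], [0.16, 2.42], [-1.27, 4.41], [0.06, 2.06], [-2.6, 2.6]. Speed limits (rad/s): [2.22, 2.22, 2.79, 2.79, 3.14, 3.14, 3.14].

## Interface

Orientations are given as a unit quaternion [w, x, y, z].
In Python, from station import env gives the robot as it stands. The module is installed in compiled form; this text tells all that it offers.
- The arm moves only by the tool move_arm, never from a script. Its argument "rows" is a list that holds one entry, the list of rows, each a list of 5 numbers: the shift along the tool's x, y, z in mm, then the turn about the tool's x in rad, then the closure, from 0 (fully open) to 1 (shut). In form: [[[dx, dy, dz, spin, grip], ...]]. A call has exactly 8 rows; each row is the pose to reach, as a shift and turn from the pose commanded when the call began, along the tool's axes at that moment; what a row does not reach only later rows make up. A row lasts 1/8 s, in which the tool goes at most 62.5 mm and 10.7 degrees, less where a joint would pass 70% of its speed; a pose out of reach is approached as far as the arm can. A call with a gripper value outside its range is refused whole. The fingers move at their own pace and stop on an object; "grip_force" is the grip in N (left out, the last holds). Time passes only in rows, so rows that repeat a pose let the fingers close, or fill a call up. It gives the time, the measured TCP pose, the force and the opening at its end, in the units of the state.
- env.sense(): the state, without advancing time (a new reading comes with each control period).
- env.grab_frame(name): name is "scene" or "top" or "wrist"; returns a dict with "color" (400x640x3 uint8, red, green, blue), "mtx" (3x3 intrinsics, pixels), "eye" and "orientation" of the camera in the world. Camera axes: x right, y down, z forward; pixel columns grow to the right and rows downward; lengths in m; the calibration is good to about 2 mm. The wrist camera is an equidistant fisheye: a pixel r from the principal point sees the ray r / f radians off the axis. A picture is of the moment at which its call begins. There is no depth.
- env.finish_job(): hands the job in, once; it reports no verdict.
Trained networks look in the newest picture that a camera, given by its name, has taken for a name from the list of things; names that differ only in an ending like _2 or _b are one class to them, and where a whole thing is asked for, a point or a joint stands for the part that bears it (a point fixed in the world has none). Each returns a list of dicts, best first, with "conf" (0 to 1); they miss things now and then, are a little off and sometimes report something else, mostly with a low value. They report only what shows in the picture. A call takes as long as a camera call. They do not tell look-alikes from the thing itself.
- env.trace(camera, query): "region" (400x640 bool, what is visible of it) and "pixel" ([row, column] in pixels, amid what is visible of it).
- env.landmark_of(camera, query): "pixel" ([row, column] in pixels: a listed point, or the origin of a listed thing).
The state is a dict: "t": time; "joints": joint angles; "qd": joint speeds; "tau": joint torques, N m; "ee_pos": TCP position; "tool_rot": TCP orientation; "force": force on the tool from outside, world axes, zero at the start; "torque": the same for the moment, N m; "gripper_width": finger opening in m.
Only numpy, scipy, OpenCV 4.12 (cv2) and the standard library are available. Lean on these libraries where they do the work, as an engineer would, in place of code of your own. Each camera call takes 0.05 s, during which the arm holds its last target.

## Task

Get the lamp test rig ready: with the lapping block held flat on the far copper bar, pressing it a few millimetres down on its springs, draw the block in one slow, steady stroke from the end by the brass post right to the other end, then do the same on the near bar, never driving a bar down onto its stops. Stand the block back on its white tile, and push every tube lamp from the rubber mat fully down into a pair of spring clips of its own (any free station, a cap over each bar) so that the jaws close over it. Leave the bottle, wire spool, can and caliper where they are.

Things in the scene. Friction and masses are not known exactly. Their poses are not given: they have to be found in the camera images.
- rig: fixed test rig: black base 214 x 296 x 14 mm with four parallel tube stations between two bare copper contact bars, one along the side far from the robot, one along the near side. Origin at the underside's centre; z up; x from the near bar to the far bar; y along the bars towards the two brass binding posts (44 mm tall, 12 mm thick), one past that end of each bar
- bar_far_mid (a point): middle of the top face of the far copper bar (256 mm long along y, 26 mm wide, 38 mm above the table when not pressed); moves down with it; axes parallel to the rig's. The brass post stands beyond the +y end. The clips come no nearer than 31 mm to the bar's centre line and up to 26 mm above its top face
- bar_far (a joint): how far the sprung far bar is pressed down, m: 0 at rest, 0.012 on its stops; it takes about 2 N to start and 1 N more per mm
- bar_near_mid (a point): middle of the top face of the near copper bar (256 mm long along y, 26 mm wide, 38 mm above the table when not pressed); moves down with it; axes parallel to the rig's. The brass post stands beyond the +y end. The clips come no nearer than 31 mm to the bar's centre line and up to 26 mm above its top face
- bar_near (a joint): how far the sprung near bar is pressed down, m: 0 at rest, 0.012 on its stops; it takes about 2 N to start and 1 N more per mm
- tile: fixed white ceramic tile 150 x 150 x 6 mm lying on the table, the parking place of the lapping block. Origin at its underside's centre
- mat: fixed black rubber mat 230 x 225 x 3 mm with the loose tubes. Origin at its underside's centre
- block: wooden lapping block, about 150 g: base 36 (x) x 54 (y) x 20 mm with the grey abrasive underneath, and on it a grip rib 18 (x) x 54 (y) mm rising to 54 mm above the underside. Origin at the underside's centre, z up
- bottle: bystander: amber bottle with red cap, 72 mm wide, 150 mm tall. Origin at its underside
- spool: bystander: spool of red wire, 84 mm wide, 56 mm tall, standing on its flange. Origin at its underside
- can: bystander: perforated steel can, 84 mm wide, 92 mm tall. Origin at its underside
- caliper: bystander: steel caliper lying flat, 200 mm long along y. Origin at its underside
- tube1: tube lamp (2 to 4 present): white tube 12 mm thick with a 14 x 14 x 26 mm square aluminium cap on each end; 180 mm over the caps, bare for 64 mm either side of the middle; 60 g. Origin at its middle, on its axis; x along the tube. Starts lying on the mat, caps flat, axis 7 mm above the mat, roughly parallel to the others
- tube2: tube lamp (2 to 4 present): white tube 12 mm thick with a 14 x 14 x 26 mm square aluminium cap on each end; 180 mm over the caps, bare for 64 mm either side of the middle; 60 g. Origin at its middle, on its axis; x along the tube. Starts lying on the mat, caps flat, axis 7 mm above the mat, roughly parallel to the others
- tube3: tube lamp (2 to 4 present): white tube 12 mm thick with a 14 x 14 x 26 mm square aluminium cap on each end; 180 mm over the caps, bare for 64 mm either side of the middle; 60 g. Origin at its middle, on its axis; x along the tube. Starts lying on the mat, caps flat, axis 7 mm above the mat, roughly parallel to the others
- tube4: tube lamp (2 to 4 present): white tube 12 mm thick with a 14 x 14 x 26 mm square aluminium cap on each end; 180 mm over the caps, bare for 64 mm either side of the middle; 60 g. Origin at its middle, on its axis; x along the tube. Starts lying on the mat, caps flat, axis 7 mm above the mat, roughly parallel to the others
- seat1 (a point): a station of the rig: the point where the middle of a seated tube's axis lies, 46 mm above the table, 32 mm above the rig's base; x along the tube. Its two steel clips, 10 mm wide, are 42 mm either side along x; the space between is clear for fingers. Stations are 66 mm apart along y
- jaw1 (a joint): opening of station seat1's sprung jaw, rad: 0 closed, 0.12 while a tube passes, near 0 again over a seated tube. Each clip has a saddle, a fixed cheek on +y (to 18 mm above the seated axis, flared) and on -y the jaw, whose nose overhangs the tube and whose sloped top (to 17 mm above) lets it be pushed straight down past, 10 to 20 N in all
- seat2 (a point): a station of the rig: the point where the middle of a seated tube's axis lies, 46 mm above the table, 32 mm above the rig's base; x along the tube. Its two steel clips, 10 mm wide, are 42 mm either side along x; the space between is clear for fingers. Stations are 66 mm apart along y
- jaw2 (a joint): opening of station seat2's sprung jaw, rad: 0 closed, 0.12 while a tube passes, near 0 again over a seated tube. Each clip has a saddle, a fixed cheek on +y (to 18 mm above the seated axis, flared) and on -y the jaw, whose nose overhangs the tube and whose sloped top (to 17 mm above) lets it be pushed straight down past, 10 to 20 N in all
- seat3 (a point): a station of the rig: the point where the middle of a seated tube's axis lies, 46 mm above the table, 32 mm above the rig's base; x along the tube. Its two steel clips, 10 mm wide, are 42 mm either side along x; the space between is clear for fingers. Stations are 66 mm apart along y
- jaw3 (a joint): opening of station seat3's sprung jaw, rad: 0 closed, 0.12 while a tube passes, near 0 again over a seated tube. Each clip has a saddle, a fixed cheek on +y (to 18 mm above the seated axis, flared) and on -y the jaw, whose nose overhangs the tube and whose sloped top (to 17 mm above) lets it be pushed straight down past, 10 to 20 N in all
- seat4 (a point): a station of the rig: the point where the middle of a seated tube's axis lies, 46 mm above the table, 32 mm above the rig's base; x along the tube. Its two steel clips, 10 mm wide, are 42 mm either side along x; the space between is clear for fingers. Stations are 66 mm apart along y
- jaw4 (a joint): opening of station seat4's sprung jaw, rad: 0 closed, 0.12 while a tube passes, near 0 again over a seated tube. Each clip has a saddle, a fixed cheek on +y (to 18 mm above the seated axis, flared) and on -y the jaw, whose nose overhangs the tube and whose sloped top (to 17 mm above) lets it be pushed straight down past, 10 to 20 N in all
Not all that is in view belongs to the job. Leave any turquoise look-alike of the tube2 alone. Leave any purple look-alike of the tube1 alone.

How it is judged:
On the way, in this order (a step that is already met when the one before it is completed fails the run):
1. the lapping block presses the far bar down at its end by the brass post (contact force between block and rig above 2 N and value of joint bar_far above 0.0015 m and angle between block's own z axis and vertical below 0.15 rad and x of block in the frame of bar_far_mid between -0.015 and 0.015 m and y of block in the frame of bar_far_mid between 0.082 and 0.14 m), for 0.05 s.
2. still pressing, the block passes halfway from that end to the middle of the far bar (contact force between block and rig above 2 N and value of joint bar_far above 0.0015 m and angle between block's own z axis and vertical below 0.15 rad and x of block in the frame of bar_far_mid between -0.015 and 0.015 m and y of block in the frame of bar_far_mid between 0.035 and 0.062 m), for 0.05 s.
3. still pressing, the block passes the middle of the far bar (contact force between block and rig above 2 N and value of joint bar_far above 0.0015 m and angle between block's own z axis and vertical below 0.15 rad and x of block in the frame of bar_far_mid between -0.015 and 0.015 m and y of block in the frame of bar_far_mid between -0.013 and 0.013 m), for 0.05 s.
4. still pressing, the block passes halfway from the middle to the other end of the far bar (contact force between block and rig above 2 N and value of joint bar_far above 0.0015 m and angle between block's own z axis and vertical below 0.15 rad and x of block in the frame of bar_far_mid between -0.015 and 0.015 m and y of block in the frame of bar_far_mid between -0.062 and -0.035 m), for 0.05 s.
5. still pressing, the block reaches the other end of the far bar (contact force between block and rig above 2 N and value of joint bar_far above 0.0015 m and angle between block's own z axis and vertical below 0.15 rad and x of block in the frame of bar_far_mid between -0.015 and 0.015 m and y of block in the frame of bar_far_mid between -0.14 and -0.082 m), for 0.05 s.
6. the lapping block presses the near bar down at its end by the brass post (contact force between block and rig above 2 N and value of joint bar_near above 0.0015 m and angle between block's own z axis and vertical below 0.15 rad and x of block in the frame of bar_near_mid between -0.015 and 0.015 m and y of block in the frame of bar_near_mid between 0.082 and 0.14 m), for 0.05 s.
7. still pressing, the block passes halfway from that end to the middle of the near bar (contact force between block and rig above 2 N and value of joint bar_near above 0.0015 m and angle between block's own z axis and vertical below 0.15 rad and x of block in the frame of bar_near_mid between -0.015 and 0.015 m and y of block in the frame of bar_near_mid between 0.035 and 0.062 m), for 0.05 s.
8. still pressing, the block passes the middle of the near bar (contact force between block and rig above 2 N and value of joint bar_near above 0.0015 m and angle between block's own z axis and vertical below 0.15 rad and x of block in the frame of bar_near_mid between -0.015 and 0.015 m and y of block in the frame of bar_near_mid between -0.013 and 0.013 m), for 0.05 s.
9. still pressing, the block passes halfway from the middle to the other end of the near bar (contact force between block and rig above 2 N and value of joint bar_near above 0.0015 m and angle between block's own z axis and vertical below 0.15 rad and x of block in the frame of bar_near_mid between -0.015 and 0.015 m and y of block in the frame of bar_near_mid between -0.062 and -0.035 m), for 0.05 s.
10. still pressing, the block reaches the other end of the near bar (contact force between block and rig above 2 N and value of joint bar_near above 0.0015 m and angle between block's own z axis and vertical below 0.15 rad and x of block in the frame of bar_near_mid between -0.015 and 0.015 m and y of block in the frame of bar_near_mid between -0.14 and -0.082 m), for 0.05 s.
At the end, for the whole second after the job is handed in: Every tube present lies in two clips of a station: its middle within 16 mm along, 4 mm across and 4 mm in height of a seat, parallel within 0.07 rad, jaws closed over it (under 0.09 rad); the block stands upright on its tile, within 65 mm of its centre along each side; all at rest (((x of tube1 in the frame of seat1 between -0.016 and 0.016 m and y of tube1 in the frame of seat1 between -0.004 and 0.004 m and z of tube1 in the frame of seat1 between -0.004 and 0.004 m and angle between the x axis of tube1 and the x axis of rig, either way round below 0.07 rad and value of joint jaw1 below 0.09 rad) or (x of tube1 in the frame of seat2 between -0.016 and 0.016 m and y of tube1 in the frame of seat2 between -0.004 and 0.004 m and z of tube1 in the frame of seat2 between -0.004 and 0.004 m and angle between the x axis of tube1 and the x axis of rig, either way round below 0.07 rad and value of joint jaw2 below 0.09 rad) or (x of tube1 in the frame of seat3 between -0.016 and 0.016 m and y of tube1 in the frame of seat3 between -0.004 and 0.004 m and z of tube1 in the frame of seat3 between -0.004 and 0.004 m and angle between the x axis of tube1 and the x axis of rig, either way round below 0.07 rad and value of joint jaw3 below 0.09 rad) or (x of tube1 in the frame of seat4 between -0.016 and 0.016 m and y of tube1 in the frame of seat4 between -0.004 and 0.004 m and z of tube1 in the frame of seat4 between -0.004 and 0.004 m and angle between the x axis of tube1 and the x axis of rig, either way round below 0.07 rad and value of joint jaw4 below 0.09 rad)) and linear speed of each of tube1, tube2, tube3, tube4, block below 0.02 m/s and ((x of tube2 in the frame of seat1 between -0.016 and 0.016 m and y of tube2 in the frame of seat1 between -0.004 and 0.004 m and z of tube2 in the frame of seat1 between -0.004 and 0.004 m and angle between the x axis of tube2 and the x axis of rig, either way round below 0.07 rad and value of joint jaw1 below 0.09 rad) or (x of tube2 in the frame of seat2 between -0.016 and 0.016 m and y of tube2 in the frame of seat2 between -0.004 and 0.004 m and z of tube2 in the frame of seat2 between -0.004 and 0.004 m and angle between the x axis of tube2 and the x axis of rig, either way round below 0.07 rad and value of joint jaw2 below 0.09 rad) or (x of tube2 in the frame of seat3 between -0.016 and 0.016 m and y of tube2 in the frame of seat3 between -0.004 and 0.004 m and z of tube2 in the frame of seat3 between -0.004 and 0.004 m and angle between the x axis of tube2 and the x axis of rig, either way round below 0.07 rad and value of joint jaw3 below 0.09 rad) or (x of tube2 in the frame of seat4 between -0.016 and 0.016 m and y of tube2 in the frame of seat4 between -0.004 and 0.004 m and z of tube2 in the frame of seat4 between -0.004 and 0.004 m and angle between the x axis of tube2 and the x axis of rig, either way round below 0.07 rad and value of joint jaw4 below 0.09 rad)) and ((x of tube3 in the frame of seat1 between -0.016 and 0.016 m and y of tube3 in the frame of seat1 between -0.004 and 0.004 m and z of tube3 in the frame of seat1 between -0.004 and 0.004 m and angle between the x axis of tube3 and the x axis of rig, either way round below 0.07 rad and value of joint jaw1 below 0.09 rad) or (x of tube3 in the frame of seat2 between -0.016 and 0.016 m and y of tube3 in the frame of seat2 between -0.004 and 0.004 m and z of tube3 in the frame of seat2 between -0.004 and 0.004 m and angle between the x axis of tube3 and the x axis of rig, either way round below 0.07 rad and value of joint jaw2 below 0.09 rad) or (x of tube3 in the frame of seat3 between -0.016 and 0.016 m and y of tube3 in the frame of seat3 between -0.004 and 0.004 m and z of tube3 in the frame of seat3 between -0.004 and 0.004 m and angle between the x axis of tube3 and the x axis of rig, either way round below 0.07 rad and value of joint jaw3 below 0.09 rad) or (x of tube3 in the frame of seat4 between -0.016 and 0.016 m and y of tube3 in the frame of seat4 between -0.004 and 0.004 m and z of tube3 in the frame of seat4 between -0.004 and 0.004 m and angle between the x axis of tube3 and the x axis of rig, either way round below 0.07 rad and value of joint jaw4 below 0.09 rad)) and ((x of tube4 in the frame of seat1 between -0.016 and 0.016 m and y of tube4 in the frame of seat1 between -0.004 and 0.004 m and z of tube4 in the frame of seat1 between -0.004 and 0.004 m and angle between the x axis of tube4 and the x axis of rig, either way round below 0.07 rad and value of joint jaw1 below 0.09 rad) or (x of tube4 in the frame of seat2 between -0.016 and 0.016 m and y of tube4 in the frame of seat2 between -0.004 and 0.004 m and z of tube4 in the frame of seat2 between -0.004 and 0.004 m and angle between the x axis of tube4 and the x axis of rig, either way round below 0.07 rad and value of joint jaw2 below 0.09 rad) or (x of tube4 in the frame of seat3 between -0.016 and 0.016 m and y of tube4 in the frame of seat3 between -0.004 and 0.004 m and z of tube4 in the frame of seat3 between -0.004 and 0.004 m and angle between the x axis of tube4 and the x axis of rig, either way round below 0.07 rad and value of joint jaw3 below 0.09 rad) or (x of tube4 in the frame of seat4 between -0.016 and 0.016 m and y of tube4 in the frame of seat4 between -0.004 and 0.004 m and z of tube4 in the frame of seat4 between -0.004 and 0.004 m and angle between the x axis of tube4 and the x axis of rig, either way round below 0.07 rad and value of joint jaw4 below 0.09 rad)) and x of block in the frame of tile between -0.065 and 0.065 m and y of block in the frame of tile between -0.065 and 0.065 m and z of block in the frame of tile between 0.003 and 0.01 m and angle between block's own z axis and vertical below 0.1 rad); the robot touches nothing.
It fails at once if a contact bar is driven down onto its stops (over 11 mm) (value of joint any of bar_far, bar_near above 0.011 m).
It fails at once if a bystander (bottle, spool, can, caliper) is moved more than 40 mm or tipped (distance of any of bottle, spool, can, caliper from where it was at the start of the episode above 0.04 m or angle between any of bottle, spool, can, caliper's own z axis and vertical above 0.4 rad).
Of tube1, tube2, tube3, tube4 only 2 to 4 are there at a start; the rules pass over those that are not, and their reading is None.
At some moment in a run one of block may be knocked a few centimetres aside while the robot is not near it.
Once in a run the grip may slacken for a moment while it holds something.
It also fails if it takes over 210 s, if anything falls off the work surface, if the arm or the gripper's body presses on something with over 40 N, if the wrist force passes 120 N, or if a joint passes its speed limit or range.

## Working session

There is one attempt and no reset: what is moved stays moved. The work goes in short steps, Python scripts to look and compute and a tool call to move; the robot and the scene stay as the last step left them, time stands still between calls to the robot, and variables do not carry over. Pictures are saved under pics/ and viewed, and the job is handed in when it is done.

Besides the shell and the picture viewer there is one more tool, called after "Request:" as name([rows], argument=value, ...), one row to a line, values as JSON. move_arm: Moves the arm, as the interface text tells. Its arguments: {"type":"object","properties":{"rows":{"type":"array","items":{"type":"array","items":{"type":"array","items":{"type":"number"}}}},"grip_force":{"type":"number"}},"required":["rows"]}

```bash
ls; mkdir -p pics; python3 - <<'E'
from station import env
import cv2
s=env.sense()
print({k:(v if isinstance(v,(int,float)) else [round(float(x),4) for x in v]) for k,v in s.items()}, env.finger_overhang)
for n in ["scene","top","wrist"]:
    f=env.grab_frame(n)
    print(n,f["mtx"],f["eye"],f["orientation"])
    cv2.imwrite(f"pics/{n}0.png",f["color"][:,:,::-1])
E
```

```text
pics
{'t': 0.0, 'joints': [-1.2856, 0.3329, -0.0647, 1.461, 0.0216, 1.3499, -0.0885], 'qd': [0.0024, -0.0008, 0.0019, 0.0003, 0.0011, 0.0005, 0.0009], 'tau': [0.0008, -62.5443, 0.0497, -39.1596, 0.0163, 0.0102, -0.0], 'ee_pos': [0.1892, 0.5953, 0.2525], 'tool_rot': [0.5703, -0.4178, 0.5711, 0.4171], 'force': [0.5813, 0.0075, 0.3738], 'torque': [0.0102, 0.0183, 0.036], 'gripper_width': 0.08543103340644237} 0.022
scene [[384.68939483   0.         315.44527561]
 [  0.         384.68939483 200.65476862]
 [  0.           0.           1.        ]] [1.20411815 0.09599714 1.1152309 ] [-0.19815801  0.67552732  0.67878003 -0.20893517]
top [[395.34187671   0.         320.84311703]
 [  0.         395.34187671 194.9528129 ]
 [  0.           0.           1.        ]] [0.4516601  0.09839717 1.20166303] [-0.01902203  0.70769571 -0.70610595  0.01480974]
wrist [[309.70691629   0.         315.8662225 ]
 [  0.         309.70691629 204.1968779 ]
 [  0.           0.           1.        ]] [0.12055309 0.61651621 0.3733018 ] [0.11451408 0.79912092 0.58431486 0.08287597]
```

View pics/scene0.png

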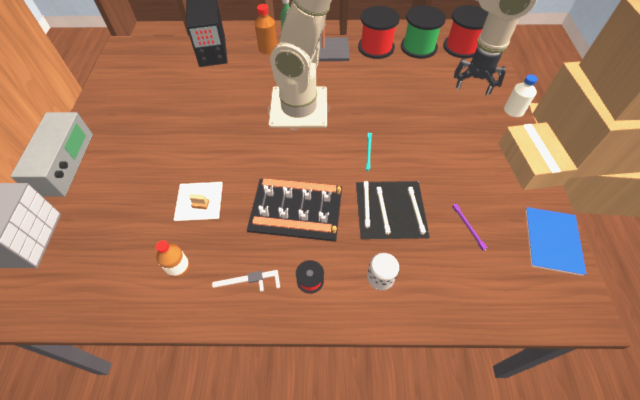

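View pics/top0.png

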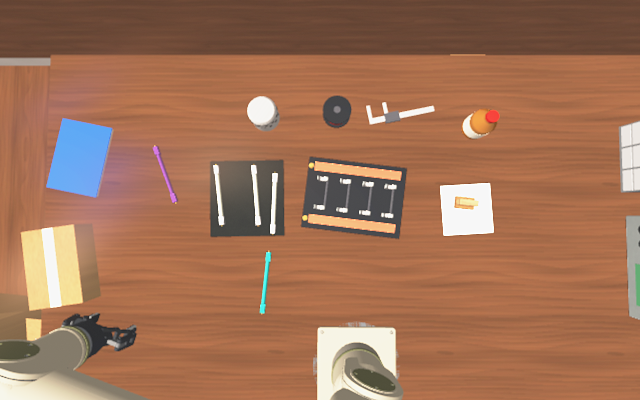

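View pics/wrist0.png

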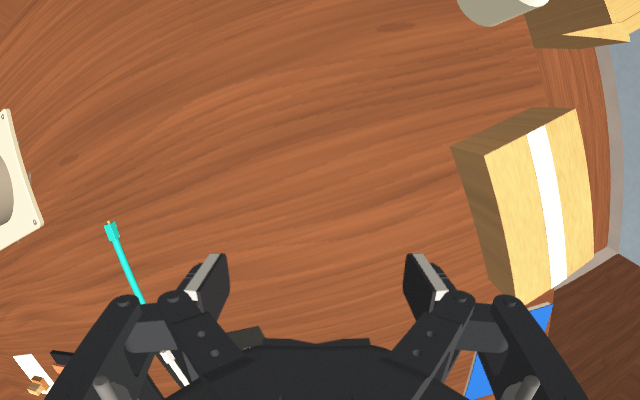

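The three tubes lie on the mat (top view columns ~218, 257, 274). The rig is at (355,197), with its posts at the left (+y) end, and the block is on the tile at (467,203). The turquoise and purple look-alikes are off the mat. Next I'll measure.

```bash
cat > h.py <<'E'
from station import env
import numpy as np, cv2
from scipy.spatial.transform import Rotation as Rn
def R(q): return Rn.from_quat([q[1],q[2],q[3],q[0]]).as_matrix()
def ray(f,row,col,cam):
    K=f["mtx"]; x=(col-K[0,2])/K[0,0]; y=(row-K[1,2])/K[1,1]
    if cam=="wrist":
        th=np.hypot(x,y); d=np.array([np.sin(th)*x/max(th,1e-9),np.sin(th)*y/max(th,1e-9),np.cos(th)])
    else: d=np.array([x,y,1.])
    return R(f["orientation"])@d
def onplane(f,row,col,z,cam):
    d=ray(f,row,col,cam); e=np.array(f["eye"]); return e+d*(z-e[2])/d[2]
def proj(f,p,cam):
    v=R(f["orientation"]).T@(np.array(p)-f["eye"]); K=f["mtx"]
    if cam=="wrist":
        r=np.hypot(v[0],v[1]); th=np.arctan2(r,v[2]); x,y=v[0]/r*th,v[1]/r*th
    else: x,y=v[0]/v[2],v[1]/v[2]
    return np.array([K[1,1]*y+K[1,2],K[0,0]*x+K[0,2]])
def shot(cam,name):
    f=env.grab_frame(cam); cv2.imwrite(f"pics/{name}.png",f["color"][:,:,::-1]); return f
def st():
    s=env.sense(); Rt=R(s["tool_rot"])
    print("t",round(s["t"],2),"pos",np.round(np.array(s["ee_pos"])*1000,1),"F",np.round(s["force"],1),"w",round(s["gripper_width"]*1000,1))
    print("tool x",np.round(Rt[:,0],4),"y",np.round(Rt[:,1],4),"z",np.round(Rt[:,2],4),"zyaw",round(float(np.arctan2(Rt[1,2],Rt[0,2])),4))
    return s
E
python3 - <<'E'
from h import *
st()
Z={"bar_far_mid":.038,"bar_near_mid":.038,"seat1":.046,"seat2":.046,"seat3":.046,"seat4":.046,"rig":0,"tile":0,"block":.006,"tube1":.010,"can":0,"bottle":0,"spool":0,"caliper":0,"mat":0}
for cam in ["top","scene"]:
    f=env.grab_frame(cam)
    for n,z in Z.items():
        L=env.landmark_of(cam,n)
        print(cam,n,[(round(d["conf"],2),np.round(onplane(f,*d["pixel"],z,cam)[:2]*1000,1).tolist()) for d in L[:5] if d["conf"]>.2])
E
```

```text
t 0.15 pos [189.3 595.4 252.7] F [-0.1  0.9  0.5] w 85.4
tool x [-3.e-04 -1.e-03 -1.e+00] y [-0.953  0.303 -0.   ] z [ 0.303   0.953  -0.0011] zyaw 1.263
top bar_far_mid [(0.63, [575.8, -0.9])]
top bar_near_mid [(0.6, [422.5, 21.7])]
top seat1 [(0.84, [528.0, 101.1]), (0.74, [503.9, -25.0]), (0.74, [482.7, -85.9]), (0.57, [503.5, 31.8])]
top seat2 [(0.84, [528.0, 101.1]), (0.74, [503.9, -25.0]), (0.74, [482.7, -85.9]), (0.57, [503.5, 31.8])]
top seat3 [(0.84, [528.0, 101.1]), (0.74, [503.9, -25.0]), (0.74, [482.7, -85.9]), (0.57, [503.5, 31.8])]
top seat4 [(0.84, [528.0, 101.1]), (0.74, [503.9, -25.0]), (0.74, [482.7, -85.9]), (0.57, [503.5, 31.8])]
top rig [(0.79, [508.6, 11.2])]
top tile [(0.61, [474.5, -343.4]), (0.6, [511.3, 326.0])]
top block [(0.78, [480.4, -319.9])]
top tube1 [(0.79, [506.3, 304.1]), (0.78, [503.1, 410.9]), (0.61, [569.2, 567.9]), (0.54, [494.4, 235.7]), (0.53, [243.2, 267.6])]
top can [(0.94, [754.4, 276.4]), (0.43, [501.9, 303.7]), (0.33, [507.5, -31.7])]
top bottle [(0.89, [720.6, -357.0])]
top spool [(0.91, [759.6, 49.5])]
top caliper [(0.6, [753.8, -138.9
[... 397 characters left out ...]
(0.67, [492.8, -27.6]), (0.66, [477.5, -91.8]), (0.65, [520.2, 117.2])]
scene seat4 [(0.91, [505.2, 41.6]), (0.67, [492.8, -27.6]), (0.66, [477.5, -91.8]), (0.65, [520.2, 117.2])]
scene rig [(0.89, [517.5, 14.4])]
scene tile [(0.6, [459.3, -324.9]), (0.47, [747.9, 268.6])]
scene block [(0.54, [491.9, -314.6])]
scene tube1 [(0.75, [572.9, 583.3]), (0.54, [511.5, 315.4]), (0.53, [255.5, 273.0]), (0.52, [477.1, 255.3]), (0.45, [510.3, 410.2])]
scene can [(0.86, [750.5, 275.4]), (0.22, [754.4, 70.4])]
scene bottle [(0.78, [712.1, -358.8]), (0.7, [753.4, 281.6])]
scene spool [(0.71, [752.2, 67.6])]
scene caliper [(0.65, [749.9, -137.6])]
scene mat [(0.63, [508.1, 329.0]), (0.36, [453.8, -104.5])]
```

```bash
python3 - <<'E'
from h import *
f=env.grab_frame("top"); c=f["color"]; hsv=cv2.cvtColor(c,cv2.COLOR_RGB2HSV)
big=cv2.resize(c[100:260,190:510],None,fx=2.5,fy=2.5,interpolation=cv2.INTER_CUBIC); cv2.imwrite("pics/topcrop.png",big[:,:,::-1])
for p in [(170,355),(222,350),(166,311),(203,466),(185,355)]: print(p,c[p],hsv[p])
f2=env.grab_frame("scene"); cv2.imwrite("pics/scenecrop.png",cv2.resize(f2["color"][140:270,150:450],None,fx=2.6,fy=2.6,interpolation=cv2.INTER_CUBIC)[:,:,::-1])
E
```

```text
(170, 355) [247 190 129] [ 16 122 247]
(222, 350) [247 192 130] [ 16 121 247]
(166, 311) [250 228 116] [ 25 137 250]
(203, 466) [247 233 167] [ 25  83 247]
(185, 355) [74 74 78] [120  13  78]
```

View pics/topcrop.png

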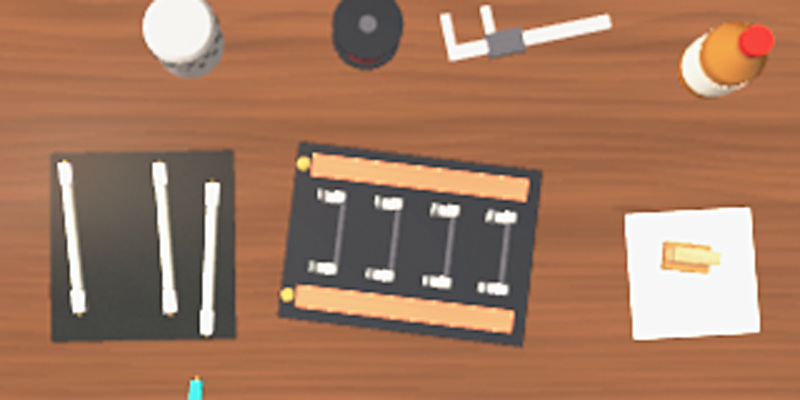

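View pics/scenecrop.png

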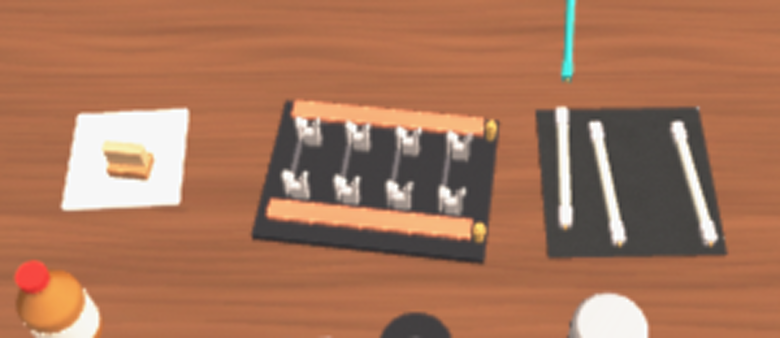

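```bash
python3 - <<'E'
from h import *
for cam,z in [("top",.038),("scene",.038)]:
    f=env.grab_frame(cam); c=f["color"]; hsv=cv2.cvtColor(c,cv2.COLOR_RGB2HSV).astype(int)
    m=((hsv[...,0]>=10)&(hsv[...,0]<=21)&(hsv[...,2]>205)&(hsv[...,1]>90)&(hsv[...,1]<175)).astype(np.uint8)
    n,l,s,cen=cv2.connectedComponentsWithStats(m)
    for i in range(1,n):
        if s[i,4]<150: continue
        p=np.argwhere(l==i); P=np.array([onplane(f,r,cc,z,cam)[:2] for r,cc in p])*1000
        if P[:,0].min()<380 or P[:,0].max()>650 or abs(P[:,1]).max()>170: continue
        r=cv2.minAreaRect(P.astype(np.float32))
        u,sv,vt=np.linalg.svd(P-P.mean(0),full_matrices=False)
        d=vt[0]; d=d*np.sign(d[1]); t=(P-P.mean(0))@d; w=(P-P.mean(0))@np.array([d[1],-d[0]])
        print(cam,s[i],"mean",P.mean(0).round(1),"rect",np.round(r[0],1),np.round(r[1],1),"dir",d.round(4),"yaw",np.arctan2(-d[0],d[1]).round(4),"len",np.ptp(t).round(1), np.sqrt(12*t.var()).round(1),np.sqrt(12*w.var()).round(1), "midrange",(P.mean(0)+d*(t.max()+t.min())/2).round(1))
    for name in ["tube1","tile","block","mat"]:
      for d in env.trace(cam,name):
        if d["conf"]<.3: continue
        zz={"tube1":.012,"tile":.006,"block":.04,"mat":.003}[name]
        p=np.argwhere(d["region"]); P=np.array([onplane(f,r,cc,zz,cam)[:2] for r,cc in p])*1000
        u,sv,vt=np.linalg.svd(P-P.mean(0),full_matrices=False); r=cv2.minAreaRect(P.astype(np.float32))
        print(cam,name,round(d["conf"],2),len(p),P.mean(0).round(1),"dir",vt[0].round(3),"rect",np.round(r[0],1),np.round(r[1],1),round(r[2],1))
E
```

```text
top [312 161  89  20 780] mean [ 5.802e+02 -5.000e-01] rect [580.4   2. ] [262.8  27. ] dir [0.1174 0.9931] yaw -0.1177 len 262.8 257.1 26.6 midrange [580.5   2. ]
top [308 214  87  19 787] mean [425.2  16.9] rect [425.   16.7] [254.9  26.9] dir [0.1168 0.9932] yaw -0.1171 len 254.9 255.0 26.5 midrange [425.2  16.7]
top tube1 0.78 296 [508.3 303.3] dir [-0.996 -0.09 ] rect [509.9 304.4] [185.2  20.7] 6.1
top tube1 0.78 310 [250.8 272.4] dir [-0.994  0.106] rect [248.7 273.8] [ 20.4 185.1] 83.2
top tube1 0.7 273 [583.8 583. ] dir [-0.934 -0.359] rect [574.9 578.2] [182.9  22. ] 21.6
top tube1 0.59 292 [504.8 414.5] dir [-0.993 -0.114] rect [508.4 415.4] [182.8  17.9] 7.0
top tube1 0.48 326 [487.8 249.5] dir [-1.     0.023] rect [485.9 249.5] [ 18.9 184. ] 88.3
top tile 0.86 2276 [ 466.4 -332.7] dir [-0.963 -0.269] rect [ 468.7 -332.2] [154.2 150.8] 3.3
top block 0.84 273 [ 487.2 -317.9] dir [-0.081 -0.997] rect [ 486.7 -319.7] [71.  36.1] 83.0
top block 0.69 877 [751.8 277.7] dir [-0.867 -0.498] rect [752.5 276.5] [106.3  88.5] 45.1
top mat 0.33 7036 [503.5   7.1] dir [-0.116 -0.993] 
[... 302 characters left out ...]
] yaw -0.1201 len 254.1 254.5 24.6 midrange [580.6  -1.8]
scene tube1 0.59 168 [493.7 248.3] dir [ 0.999 -0.034] rect [484.9 249.3] [ 13.8 187.6] 87.8
scene tube1 0.51 109 [256.5 271. ] dir [ 0.994 -0.109] rect [251.4 271.4] [ 12.  173.2] 84.0
scene tube1 0.48 187 [511.3 302.6] dir [0.996 0.09 ] rect [511.1 302.5] [180.  16.] 5.0
scene tube1 0.48 269 [578.3 579.2] dir [0.932 0.362] rect [574.3 578.3] [185.5  24. ] 21.2
scene tube1 0.45 164 [516.3 415. ] dir [0.994 0.109] rect [509.7 413.5] [176.3  15.2] 6.8
scene tile 0.59 1262 [ 470.3 -332.2] dir [ 0.83  -0.558] rect [ 469.2 -332.1] [152.1 150.3] 3.6
scene block 0.7 239 [ 496.2 -317.1] dir [0.643 0.766] rect [ 496.  -318.5] [68.3 59. ] 87.3
```

```bash
cat >> h.py <<'E'
def goto(p,yaw=None,base=None):
    """p in mm world; yaw of tool z in world. prints shift in tool axes mm + spin"""
    s=env.sense(); Rt=R(s["tool_rot"]); d=np.array(p)-np.array(s["ee_pos"])*1000
    sh=Rt.T@d; a=0
    if yaw is not None:
        cur=np.arctan2(Rt[1,2],Rt[0,2]); a=-(yaw-cur); a=(a+np.pi/2)%np.pi-np.pi/2
    print("shift",sh.round(1),"dist",round(float(np.linalg.norm(d)),1),"spin",round(float(a),4)); return sh,a
RX=np.array([0.993,-0.118]);RY=np.array([0.118,0.993]); YAW=-0.118
E
python3 - <<'E'
from h import *
goto([470,300,300],-0.118)
E
```

```text
shift [ -46.7 -357.  -196.7] dist 410.3 spin 1.381
```

Request:
move_arm([
  [[-6,-45,-25,0.17,0],[-12,-90,-50,0.34,0],[-18,-135,-75,0.51,0],[-24,-180,-100,0.69,0],[-30,-225,-124,0.86,0],[-36,-270,-149,1.03,0],[-42,-315,-173,1.2,0],[-47,-357,-197,1.38,0]],
], grip_force=60)

```text
t: 3.35
ee_pos: [0.471, 0.2983, 0.3008]
tool_rot: [0.706, 0.044, 0.706, -0.043]
force: [0.8, -0.1, 0.1]
gripper_width: 0.0852
```

```bash
python3 - <<'E'
from h import *
s=st(); print(np.round(s["joints"],2))
goto([470,300,300],-0.118)
goto([460,-290,300],-0.118)
E
```

```text
t 3.35 pos [471.  298.3 300.8] F [ 0.8 -0.1  0.1] w 85.2
tool x [ 6.e-04  5.e-04 -1.e+00] y [1.227e-01 9.924e-01 6.000e-04] z [ 9.924e-01 -1.227e-01  5.000e-04] zyaw -0.1231
[-0.93  0.16  0.32  1.59 -0.05  1.4  -0.73]
shift [ 0.8  1.6 -1.2] dist 2.1 spin -0.0051
shift [ 5.000e-01 -5.852e+02  6.130e+01] dist 588.4 spin -0.0051
```

```bash
python3 - <<'E'
from h import *
shot("wrist","w1")
goto([440,10,300],-0.118)
E
```

```text
shift [   1.8 -284.3    4.2] dist 284.3 spin -0.0222
```

View pics/w1.png

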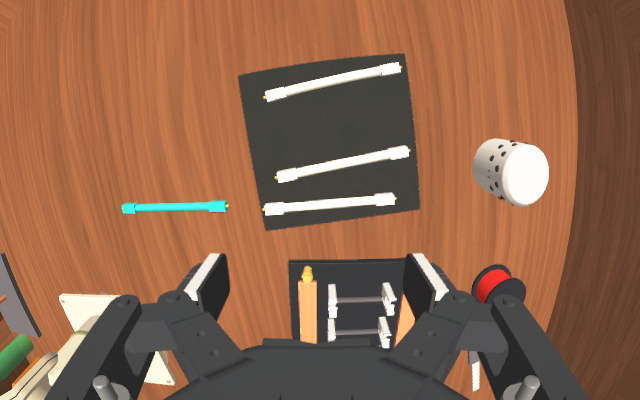

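Request:
move_arm([
  [[0,-48,1,0,0],[0,-96,2,0,0],[0,-144,3,0,0],[0,-192,4,0,0],[0,-240,4,0,0],[0,-290,5,0,0],[0,-290,5,0,0],[0,-290,5,0,0]],
])

```text
t: 4.4
ee_pos: [0.441, 0.0119, 0.3004]
tool_rot: [0.706, 0.041, 0.706, -0.041]
force: [-0.7, 1.1, 0.3]
gripper_width: 0.0855
```

```bash
python3 - <<'E'
from h import *
f=shot("wrist","w2"); st()
RXr=RX
for n,z in {"bar_far_mid":.038,"bar_near_mid":.038,"seat1":.046,"rig":0}.items():
    L=env.landmark_of("wrist",n)
    print(n,[(round(d["conf"],2),np.round(d["pixel"],1).tolist(),np.round(onplane(f,*d["pixel"],z,"wrist")[:2]*1000,1).tolist()) for d in L[:5] if d["conf"]>.2])
goto([460,-300,300],-0.118)
E
```

```text
t 4.45 pos [441.   12.4 300.3] F [-0.3  0.2 -0.3] w 85.3
tool x [ 1.e-04  2.e-04 -1.e+00] y [1.150e-01 9.934e-01 3.000e-04] z [ 9.934e-01 -1.150e-01  1.000e-04] zyaw -0.1152
bar_far_mid [(0.86, [172.4, 422.6], [578.9, -2.0])]
bar_near_mid [(0.94, [171.4, 303.5], [424.9, 15.7])]
seat1 [(0.97, [200.2, 363.8], [496.5, -28.3]), (0.87, [247.6, 360.0], [487.1, -93.2]), (0.72, [94.7, 367.9], [513.6, 102.2]), (0.63, [145.4, 365.4], [504.3, 40.7])]
rig [(0.96, [164.3, 357.1], [497.3, 10.6])]
shift [ 3.000e-01 -3.078e+02  5.470e+01] dist 312.6 spin 0.0027
```

View pics/w2.png

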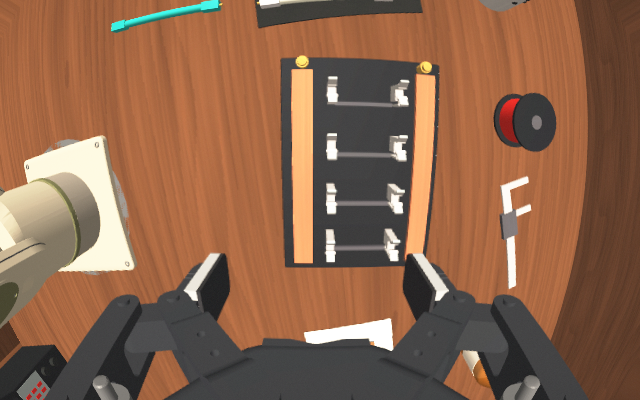

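Both bars are well placed in the wrist view, with the posts at their top (+y) ends and all clips free. Next I'll go to the block.

Request:
move_arm([
  [[0,-50,9,0,0],[0,-100,18,0,0],[0,-150,27,0,0],[0,-200,36,0,0],[10,-250,45,0,0],[30,-308,55,0,0],[60,-308,55,0,0],[80,-308,55,0,0]],
])

```text
t: 5.65
ee_pos: [0.4594, -0.3013, 0.2185]
tool_rot: [0.705, 0.041, 0.707, -0.042]
force: [0.3, 0.1, -0.1]
gripper_width: 0.0858
```

```bash
python3 - <<'E'
from h import *
f=shot("wrist","w3"); st()
for n,z in {"block":.006,"tile":0}.items():
    L=env.landmark_of("wrist",n)
    print(n,[(round(d["conf"],2),np.round(d["pixel"],1).tolist(),np.round(onplane(f,*d["pixel"],z,"wrist")[:2]*1000,1).tolist()) for d in L[:5] if d["conf"]>.2])
cv2.imwrite("pics/w3c.png",cv2.resize(f["color"][100:300,200:520],None,fx=2.5,fy=2.5,interpolation=cv2.INTER_CUBIC)[:,:,::-1])
E
```

```text
t 5.7 pos [ 458.8 -300.2  216.5] F [-0.4  2.  -2.6] w 85.0
tool x [-4.6e-03  9.0e-04 -1.0e+00] y [1.164e-01 9.932e-01 3.000e-04] z [ 0.9932 -0.1164 -0.0047] zyaw -0.1166
block [(0.77, [194.4, 342.1], [485.1, -320.0])]
tile [(0.76, [206.6, 326.7], [466.5, -333.9])]
```

View pics/w3.png

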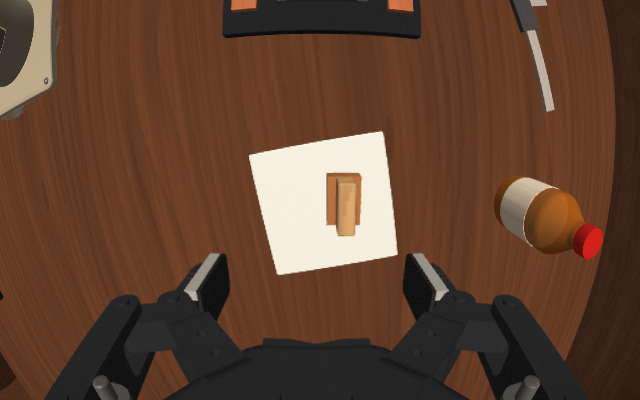

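View pics/w3c.png

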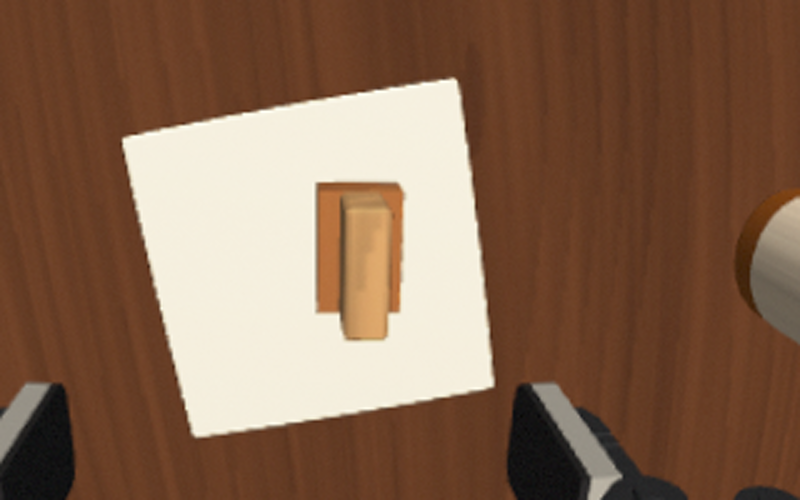

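```bash
python3 - <<'E'
from h import *
f=env.grab_frame("wrist")
def g(c,r,z): return (onplane(f,100+r/2.5,200+c/2.5,z,"wrist")*1000).round(1)[:2]
B=[g(317,190,.026),g(402,190,.026),g(400,312,.026),g(317,313,.026)]
T=[g(342,207,.06),g(391,207,.06),g(386,338,.06),g(344,338,.06)]
for A in (B,T):
    A=np.array(A); print(A.tolist(),A.mean(0)); 
    print("w",np.linalg.norm(A[1]-A[0]),"l",np.linalg.norm(A[3]-A[0]),"dir y",np.arctan2(-(A[0]-A[3]+A[1]-A[2])[0],(A[0]-A[3]+A[1]-A[2])[1]))
E
```

```text
[[470.5, -292.6], [505.7, -296.5], [500.7, -350.2], [464.8, -346.3]] [ 485.425 -321.4  ]
w 35.41539213392955 l 54.001666640947285 dir y -0.0992998869505809
[[478.7, -293.3], [496.9, -295.4], [490.8, -347.4], [474.4, -345.4]] [ 485.2   -320.375]
w 18.320753259623345 l 52.27714605829202 dir y -0.09957354121125081
```

```bash
python3 - <<'E'
from h import *
st();goto([485.3,-321,52],-0.10)
E
```

```text
t 5.85 pos [ 460.  -300.9  220.6] F [-0.1 -0.1  1. ] w 85.3
tool x [-4.e-04 -2.e-04 -1.e+00] y [ 1.160e-01  9.933e-01 -2.000e-04] z [ 9.933e-01 -1.160e-01 -4.000e-04] zyaw -0.1162
shift [168.6 -17.   27.5] dist 171.7 spin -0.0162
```

Request:
move_arm([
  [[20,-8,14,-0.016,0],[50,-17,27,-0.016,0],[85,-17,27.5,-0.016,0],[115,-17,27.5,-0.016,0],[140,-17,27.5,-0.016,0],[158,-17,27.5,-0.016,0],[168.5,-17,27.5,-0.016,0],[168.5,-17,27.5,-0.016,0]],
])

```text
t: 6.85
ee_pos: [0.4851, -0.3212, 0.0518]
tool_rot: [0.706, 0.036, 0.706, -0.036]
force: [0.2, -0.4, 0.8]
gripper_width: 0.0855
```

```bash
python3 - <<'E'
from h import *
f=shot("wrist","w4"); st();goto([485.3,-321,52],-0.10)
E
```

```text
t 6.9 pos [ 485.3 -321.4   52.4] F [ 0.1 -1.2  0.5] w 85.6
tool x [ 6.e-04 -2.e-04 -1.e+00] y [ 1.007e-01  9.949e-01 -1.000e-04] z [ 9.949e-01 -1.007e-01  6.000e-04] zyaw -0.1009
shift [ 0.4  0.4 -0.1] dist 0.6 spin -0.0009
```

View pics/w4.png

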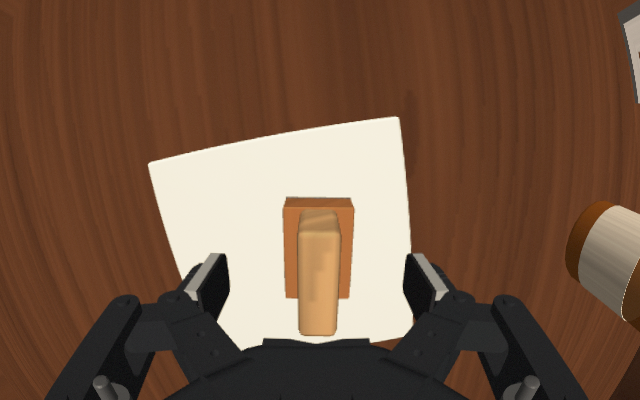

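The block sits centred between the pads (rib at column ~319). I'll close the gripper.

Request:
move_arm([
  [[0,0,0,0,0.3],[0,0,0,0,0.6],[0,0,0,0,1],[0,0,0,0,1],[0,0,0,0,1],[0,0,0,0,1],[0,0,0,0,1],[0,0,0,0,1]],
], grip_force=90)

```text
t: 7.9
ee_pos: [0.4852, -0.3214, 0.0521]
tool_rot: [0.706, 0.036, 0.706, -0.036]
force: [0.1, 0.9, 5.0]
gripper_width: 0.017
```

```bash
python3 - <<'E'
from h import *
f=shot("wrist","w5"); st();goto([485.3,-321,52],-0.10)
E
```

```text
t 7.95 pos [ 485.2 -321.4   52.1] F [-0.8 -0.   4.7] w 16.9
tool x [ 5.e-04 -1.e-04 -1.e+00] y [ 0.1009  0.9949 -0.    ] z [ 9.949e-01 -1.009e-01  6.000e-04] zyaw -0.1011
shift [0.1 0.4 0. ] dist 0.4 spin -0.0011
```

View pics/w5.png

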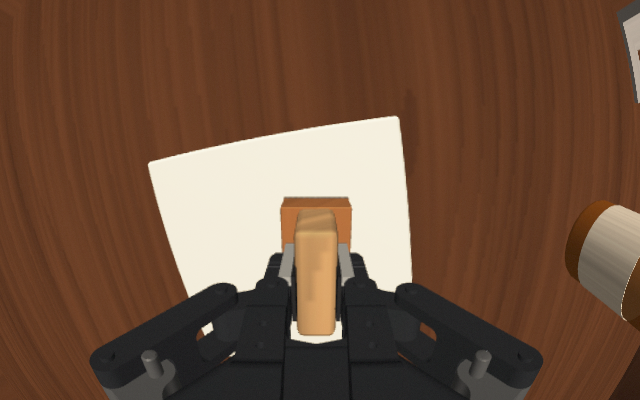

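Request:
move_arm([
  [[-15,0,0,0,1],[-35,0,0,0,1],[-60,0,0,0,1],[-85,0,0,0,1],[-95,0,0,0,1],[-100,0,0,0,1],[-100,0,0,0,1],[-100,0,0,0,1]],
])

```text
t: 8.95
ee_pos: [0.4847, -0.321, 0.151]
tool_rot: [0.706, 0.036, 0.707, -0.036]
force: [0.5, 0.5, -1.5]
gripper_width: 0.0173
```

```bash
python3 - <<'E'
from h import *
st();
goto([591.9,95.9,140],-0.118)
E
```

```text
t 8.95 pos [ 484.7 -321.   151. ] F [ 0.5  0.5 -1.5] w 17.3
tool x [-1.1e-03  5.0e-04 -1.0e+00] y [1.008e-01 9.949e-01 4.000e-04] z [ 0.9949 -0.1008 -0.0012] zyaw -0.101
shift [ 11.1 425.6  64.7] dist 430.6 spin 0.017
```

Request:
move_arm([
  [[2,40,6,0.002,1],[4,90,14,0.004,1],[5,145,22,0.006,1],[6,200,31,0.008,1],[7,255,39,0.01,1],[8,310,47,0.012,1],[9,365,56,0.015,1],[11,405,62,0.017,1]],
])

```text
t: 9.95
ee_pos: [0.5875, 0.0784, 0.1401]
tool_rot: [0.706, 0.041, 0.706, -0.041]
force: [1.0, -0.5, -0.9]
gripper_width: 0.0167
```

```bash
python3 - <<'E'
from h import *
st();
goto([591.9,95.9,100],-0.118)
E
```

```text
t 9.95 pos [587.5  78.4 140.1] F [ 1.  -0.5 -0.9] w 16.7
tool x [-8.e-04  2.e-04 -1.e+00] y [1.156e-01 9.933e-01 1.000e-04] z [ 9.933e-01 -1.156e-01 -8.000e-04] zyaw -0.1159
shift [40.1 17.9  2.3] dist 43.9 spin 0.0021
```

Request:
move_arm([
  [[0,10,1,0.002,1],[5,18,2,0.002,1],[15,18,2,0.002,1],[28,18,2,0.002,1],[36,18,2,0.002,1],[40,18,2,0.002,1],[40,18,2,0.002,1],[40,18,2,0.002,1]],
])

```text
t: 10.95
ee_pos: [0.5919, 0.093, 0.1011]
tool_rot: [0.706, 0.043, 0.706, -0.042]
force: [0.1, 1.1, -1.7]
gripper_width: 0.017
```

```bash
python3 - <<'E'
from h import *
shot("wrist","w6");f=shot("scene","s6");st()
cv2.imwrite("pics/s6c.png",cv2.resize(f["color"][140:270,230:390],None,fx=4,fy=4,interpolation=cv2.INTER_CUBIC)[:,:,::-1])
E
```

```text
t 11.05 pos [591.8  93.2 101.2] F [ 0.7 -0.6 -1.6] w 16.5
tool x [ 6.e-04  3.e-04 -1.e+00] y [1.197e-01 9.928e-01 4.000e-04] z [ 9.928e-01 -1.197e-01  5.000e-04] zyaw -0.1199
```

View pics/w6.png

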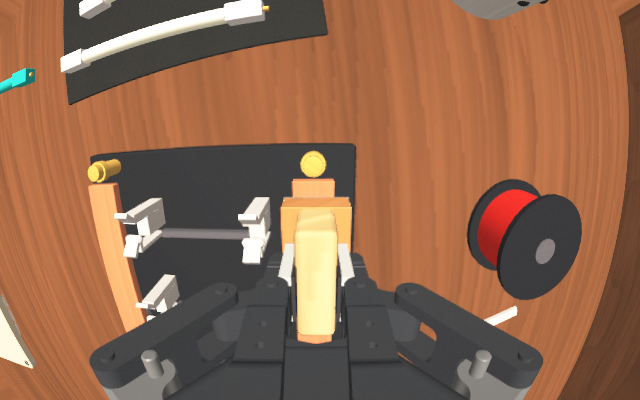

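View pics/s6c.png

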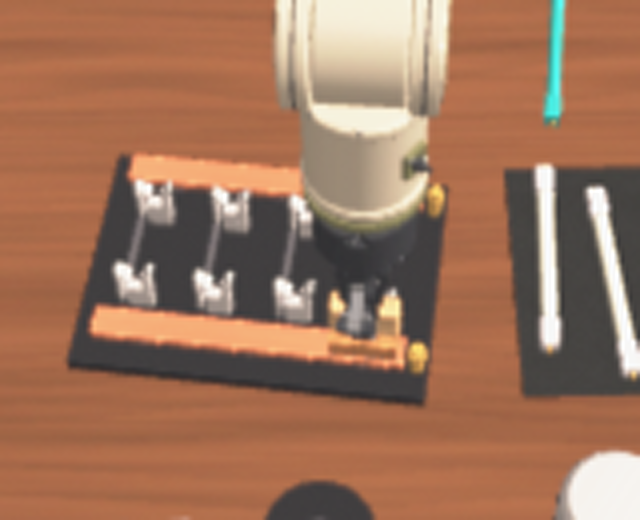

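The block is lined up over the far bar by the post (post at (313,164), bar at (313,188)). I'll lower it onto the bar gently.

Request:
move_arm([
  [[5,1,0,0,1],[9,2,0,0,1],[12,2,0,0,1],[15,2,0,0,1],[16,2,0,0,1],[18,2,0,0,1],[19,2,0,0,1],[19,2,0,0,1]],
])

```text
t: 12.05
ee_pos: [0.5919, 0.095, 0.082]
tool_rot: [0.706, 0.043, 0.706, -0.042]
force: [-0.5, -1.2, 2.8]
gripper_width: 0.0166
```

```bash
python3 - <<'E'
from h import *
st()
E
```

```text
t 12.05 pos [591.9  95.   82. ] F [-0.5 -1.2  2.8] w 16.6
tool x [ 2.e-04  2.e-04 -1.e+00] y [1.198e-01 9.928e-01 3.000e-04] z [ 9.928e-01 -1.198e-01  1.000e-04] zyaw -0.1201
```

Request:
move_arm([
  [[1,0,0,0,1],[2,0,0,0,1],[3,0,0,0,1],[3,0,0,0,1],[3,0,0,0,1],[3,0,0,0,1],[3,0,0,0,1],[3,0,0,0,1]],
])

```text
t: 13.05
ee_pos: [0.592, 0.095, 0.079]
tool_rot: [0.706, 0.042, 0.706, -0.042]
force: [-2.3, -1.3, 5.4]
gripper_width: 0.0171
```

```bash
python3 - <<'E'
from h import *
st(); e=np.array([580.5,-.4])-97*RY; print(e); goto([e[0],e[1],79],YAW)
E
```

```text
t 13.05 pos [592.  95.  79.] F [-2.3 -1.3  5.4] w 17.1
tool x [ 2.e-04  2.e-04 -1.e+00] y [1.198e-01 9.928e-01 2.000e-04] z [ 9.928e-01 -1.198e-01  2.000e-04] zyaw -0.1201
[569.054 -96.721]
shift [  -0.  -193.1    0.2] dist 193.1 spin -0.0021
```

Request:
move_arm([
  [[0,-4,0,0,1],[0,-8,0,0,1],[0,-12,0,0,1],[0,-16,0,0,1],[0,-20,0,0,1],[0,-24,0,0,1],[0,-28,0,0,1],[0,-32,0,0,1]],
])

```text
t: 14.05
ee_pos: [0.5889, 0.0645, 0.0793]
tool_rot: [0.707, 0.043, 0.705, -0.041]
force: [0.6, 2.6, 5.8]
gripper_width: 0.017
```

Request:
move_arm([
  [[0,-4,0,0,1],[0,-8,0,0,1],[0,-12,0,0,1],[0,-16,0,0,1],[0,-20,0,0,1],[0,-24,0,0,1],[0,-28,0,0,1],[0,-32,0,0,1]],
])

```text
t: 15.05
ee_pos: [0.5852, 0.0326, 0.0794]
tool_rot: [0.707, 0.043, 0.705, -0.042]
force: [0.9, 3.2, 4.9]
gripper_width: 0.0167
```

Request:
move_arm([
  [[0,-4,0,0,1],[0,-8,0,0,1],[0,-12,0,0,1],[0,-16,0,0,1],[0,-20,0,0,1],[0,-24,0,0,1],[0,-28,0,0,1],[0,-32,0,0,1]],
])

```text
t: 16.05
ee_pos: [0.5814, 0.0008, 0.0793]
tool_rot: [0.707, 0.043, 0.705, -0.042]
force: [0.5, 3.1, 5.3]
gripper_width: 0.0168
```

```bash
python3 - <<'E'
from h import *
st(); e=np.array([580.5,-.4])-98*RY; print(e); goto([e[0],e[1],79],YAW)
shot("wrist","w7")
E
```

```text
t 16.05 pos [581.4   0.8  79.3] F [0.5 3.1 5.3] w 16.8
tool x [ 0.0021  0.0014 -1.    ] y [0.1188 0.9929 0.0016] z [ 0.9929 -0.1188  0.0019] zyaw -0.1191
[568.936 -97.714]
shift [  0.2 -99.3  -0.6] dist 99.3 spin -0.0011
```

View pics/w7.png

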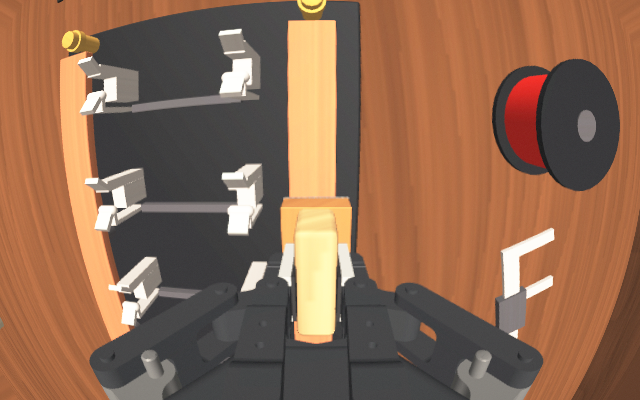

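The block is at mid-bar, centred and pressing ~5 mm. I'll continue the stroke.

Request:
move_arm([
  [[0,-4,0,0,1],[0,-8,0,0,1],[0,-12,0,0,1],[0,-16,0,0,1],[0,-20,0,0,1],[0,-24,0,0,1],[0,-28,0,0,1],[0,-32,0,0,1]],
])

```text
t: 17.1
ee_pos: [0.5775, -0.031, 0.0793]
tool_rot: [0.707, 0.043, 0.705, -0.042]
force: [0.3, 3.1, 5.3]
gripper_width: 0.0164
```

Request:
move_arm([
  [[0,-4,0,0,1],[0,-8,0,0,1],[0,-12,0,0,1],[0,-16,0,0,1],[0,-20,0,0,1],[0,-24,0,0,1],[0,-28,0,0,1],[0,-32,0,0,1]],
])

```text
t: 18.1
ee_pos: [0.5737, -0.0629, 0.0793]
tool_rot: [0.707, 0.043, 0.705, -0.042]
force: [1.3, 3.5, 6.0]
gripper_width: 0.0169
```

Request:
move_arm([
  [[0,-4,0,0,1],[0,-8,0,0,1],[0,-12,0,0,1],[0,-16,0,0,1],[0,-20,0,0,1],[0,-24,0,0,1],[0,-28,0,0,1],[0,-33,0,0,1]],
])

```text
t: 19.1
ee_pos: [0.5698, -0.0956, 0.0792]
tool_rot: [0.706, 0.042, 0.705, -0.042]
force: [0.6, 2.5, 5.9]
gripper_width: 0.0166
```

```bash
python3 - <<'E'
from h import *
shot("wrist","w8");s=st(); print((np.array(s["ee_pos"][:2])*1000-[580.5,-.4])@np.array([RX,RY]).T)
E
```

```text
t 19.15 pos [569.6 -96.5  79.3] F [1.  2.1 5.6] w 16.4
tool x [ 2.e-03  7.e-04 -1.e+00] y [1.194e-01 9.928e-01 9.000e-04] z [ 0.9928 -0.1194  0.0019] zyaw -0.1197
[  0.53779689 -96.69649246]
```

View pics/w8.png

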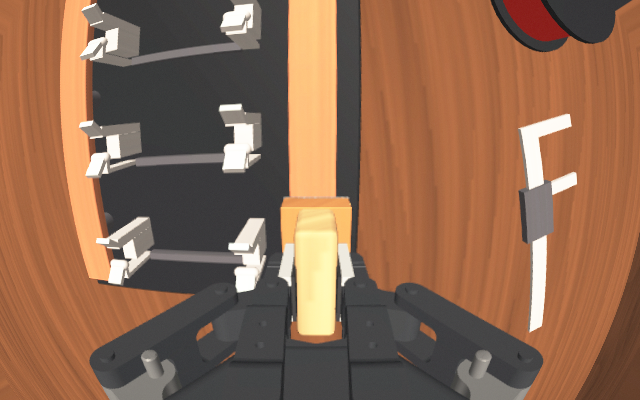

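Request:
move_arm([
  [[-12,0,0,0,1],[-35,0,0,0,1],[-55,0,0,0,1],[-60,20,-16,0,1],[-60,55,-45,0,1],[-60,95,-78,0,1],[-60,140,-114,0,1],[-60,175,-142,0,1]],
])

```text
t: 20.15
ee_pos: [0.4474, 0.0961, 0.1392]
tool_rot: [0.706, 0.042, 0.706, -0.042]
force: [0.6, 0.7, -0.9]
gripper_width: 0.0166
```

```bash
python3 - <<'E'
from h import *
st(); e=np.array([425.1,17.5])+97*RY; print(e); goto([e[0],e[1],100],YAW)
E
```

```text
t 20.15 pos [447.4  96.1 139.2] F [ 0.6  0.7 -0.9] w 16.6
tool x [ 1.e-04  1.e-03 -1.e+00] y [0.1185 0.993  0.001 ] z [ 9.930e-01 -1.185e-01 -1.000e-04] zyaw -0.1188
[436.546 113.821]
shift [ 39.2  16.3 -12.9] dist 44.4 spin -0.0008
```

Request:
move_arm([
  [[0,8,-7,0,1],[5,15,-13,0,1],[15,16,-13,0,1],[28,16,-13,0,1],[36,16,-13,0,1],[39,16,-13,0,1],[39,16,-13,0,1],[39,16,-13,0,1]],
])

```text
t: 21.15
ee_pos: [0.438, 0.1117, 0.1001]
tool_rot: [0.706, 0.043, 0.706, -0.042]
force: [0.9, 0.8, -1.6]
gripper_width: 0.0166
```

```bash
python3 - <<'E'
from h import *
shot("wrist","w9");s=st(); print((np.array(s["ee_pos"][:2])*1000-[425.1,17.5])@np.array([RX,RY]).T)
E
```

```text
t 21.2 pos [438.  111.7 100.1] F [ 0.4  0.5 -1.6] w 16.7
tool x [ 5.e-04  5.e-04 -1.e+00] y [1.197e-01 9.928e-01 6.000e-04] z [ 9.928e-01 -1.197e-01  4.000e-04] zyaw -0.12
[ 1.66819326 95.07808931]
```

View pics/w9.png

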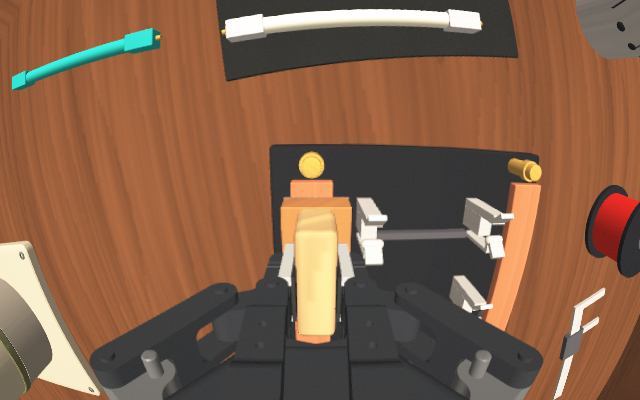

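The block is over the near bar's post end (post at (311,165)). I'll shift it 1.5 mm towards the robot, then press down.

Request:
move_arm([
  [[4,0,-2,0,1],[9,1,-2,0,1],[12,1,-2,0,1],[15,1,-2,0,1],[17,1,-2,0,1],[18,1,-2,0,1],[18,1,-2,0,1],[18,1,-2,0,1]],
])

```text
t: 22.2
ee_pos: [0.4359, 0.1128, 0.0819]
tool_rot: [0.706, 0.042, 0.706, -0.042]
force: [-1.8, -1.1, 2.6]
gripper_width: 0.0167
```

```bash
python3 - <<'E'
from h import *
s=st(); print((np.array(s["ee_pos"][:2])*1000-[425.1,17.5])@np.array([RX,RY]).T)
E
```

```text
t 22.2 pos [435.9 112.8  81.9] F [-1.8 -1.1  2.6] w 16.7
tool x [-0.e+00  1.e-04 -1.e+00] y [1.198e-01 9.928e-01 1.000e-04] z [ 0.9928 -0.1198 -0.    ] zyaw -0.1201
[-0.5495101  95.92966333]
```

Request:
move_arm([
  [[1,0,0,0,1],[2,0,0,0,1],[3,0,0,0,1],[3,0,0,0,1],[3,0,0,0,1],[3,0,0,0,1],[3,0,0,0,1],[3,0,0,0,1]],
])

```text
t: 23.2
ee_pos: [0.436, 0.1129, 0.0789]
tool_rot: [0.706, 0.043, 0.706, -0.042]
force: [-2.2, -1.1, 5.6]
gripper_width: 0.0165
```

Request:
move_arm([
  [[0,-4,0,0,1],[0,-8,0,0,1],[0,-12,0,0,1],[0,-16,0,0,1],[0,-20,0,0,1],[0,-24,0,0,1],[0,-28,0,0,1],[0,-32,0,0,1]],
])

```text
t: 24.2
ee_pos: [0.4331, 0.082, 0.0794]
tool_rot: [0.707, 0.043, 0.705, -0.042]
force: [0.6, 3.1, 4.7]
gripper_width: 0.017
```

Request:
move_arm([
  [[0,-4,0,0,1],[0,-8,0,0,1],[0,-12,0,0,1],[0,-16,0,0,1],[0,-20,0,0,1],[0,-24,0,0,1],[0,-28,0,0,1],[0,-32,0,0,1]],
])

```text
t: 25.2
ee_pos: [0.4293, 0.0501, 0.0793]
tool_rot: [0.707, 0.043, 0.705, -0.042]
force: [1.0, 3.1, 4.3]
gripper_width: 0.0165
```

Request:
move_arm([
  [[0,-4,0,0,1],[0,-8,0,0,1],[0,-12,0,0,1],[0,-16,0,0,1],[0,-20,0,0,1],[0,-24,0,0,1],[0,-28,0,0,1],[0,-32,0,0,1]],
])

```text
t: 26.2
ee_pos: [0.4254, 0.0183, 0.0793]
tool_rot: [0.707, 0.043, 0.705, -0.042]
force: [0.8, 3.2, 5.5]
gripper_width: 0.0168
```

```bash
python3 - <<'E'
from h import *
s=st(); print((np.array(s["ee_pos"][:2])*1000-[425.1,17.5])@np.array([RX,RY]).T)
shot("wrist","w10")
E
```

```text
t 26.2 pos [425.4  18.3  79.3] F [0.8 3.2 5.5] w 16.8
tool x [ 0.0023  0.0013 -1.    ] y [0.1192 0.9929 0.0016] z [ 0.9929 -0.1192  0.0021] zyaw -0.1195
[0.23896657 0.8242557 ]
```

View pics/w10.png

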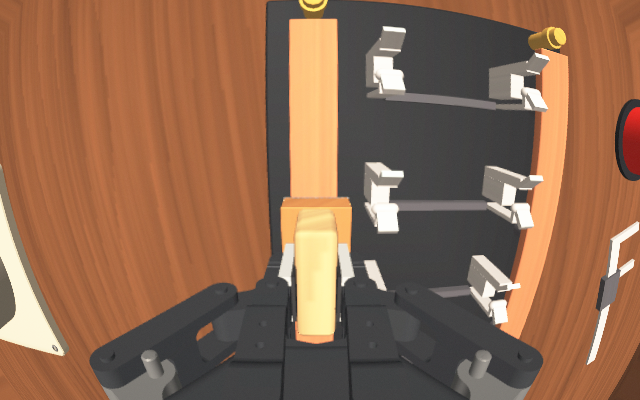

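The block is centred at mid-bar on the near bar. I'll continue the stroke.

Request:
move_arm([
  [[0,-4,0,0,1],[0,-8,0,0,1],[0,-12,0,0,1],[0,-16,0,0,1],[0,-20,0,0,1],[0,-24,0,0,1],[0,-28,0,0,1],[0,-32,0,0,1]],
])

```text
t: 27.25
ee_pos: [0.4216, -0.0136, 0.0793]
tool_rot: [0.707, 0.043, 0.705, -0.042]
force: [1.3, 3.5, 5.6]
gripper_width: 0.0164
```

Request:
move_arm([
  [[0,-4,0,0,1],[0,-8,0,0,1],[0,-12,0,0,1],[0,-16,0,0,1],[0,-20,0,0,1],[0,-24,0,0,1],[0,-28,0,0,1],[0,-32,0,0,1]],
])

```text
t: 28.25
ee_pos: [0.4178, -0.0454, 0.0793]
tool_rot: [0.707, 0.043, 0.705, -0.042]
force: [0.6, 3.9, 5.7]
gripper_width: 0.0169
```

Request:
move_arm([
  [[0,-4,0,0,1],[0,-8,0,0,1],[0,-12,0,0,1],[0,-16,0,0,1],[0,-20,0,0,1],[0,-24,0,0,1],[0,-28,0,0,1],[0,-33,0,0,1]],
])

```text
t: 29.25
ee_pos: [0.4138, -0.0782, 0.0792]
tool_rot: [0.707, 0.043, 0.705, -0.042]
force: [0.4, 3.1, 5.6]
gripper_width: 0.0168
```

```bash
python3 - <<'E'
from h import *
s=st(); print((np.array(s["ee_pos"][:2])*1000-[425.1,17.5])@np.array([RX,RY]).T)
goto([468,-332,140],0.0)
E
```

```text
t 29.25 pos [413.8 -78.2  79.2] F [0.4 3.1 5.6] w 16.8
tool x [ 2.1e-03  9.0e-04 -1.0e+00] y [0.119  0.9929 0.0011] z [ 0.9929 -0.119   0.002 ] zyaw -0.1193
[ 8.23167493e-02 -9.63457223e+01]
shift [ -60.9 -245.5   84.1] dist 266.6 spin -0.1193
```

Request:
move_arm([
  [[-12,0,0,0,1],[-35,0,0,0,1],[-55,0,0,0,1],[-60,-25,9,0,1],[-60,-70,24,0,1],[-60,-125,43,0,1],[-60,-180,62,0,1],[-60,-230,79,0,1]],
])

```text
t: 30.25
ee_pos: [0.4643, -0.318, 0.1378]
tool_rot: [0.706, 0.042, 0.706, -0.042]
force: [0.9, 0.8, -0.4]
gripper_width: 0.0166
```

```bash
python3 - <<'E'
from h import *
st();goto([468,-332,53],-0.118); shot("wrist","w11")
E
```

```text
t 30.25 pos [ 464.3 -318.   137.8] F [ 0.9  0.8 -0.4] w 16.6
tool x [-9.e-04 -4.e-04 -1.e+00] y [ 1.183e-01  9.930e-01 -5.000e-04] z [ 9.930e-01 -1.183e-01 -9.000e-04] zyaw -0.1186
shift [ 84.8 -13.4   5.4] dist 86.0 spin -0.0006
```

View pics/w11.png

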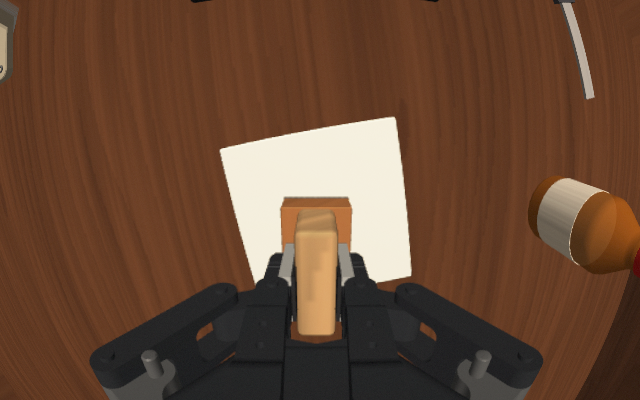

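Request:
move_arm([
  [[8,-8,3,0,1],[25,-13,5,0,1],[45,-13,5,0,1],[62,-13,5,0,1],[74,-13,5,0,1],[81,-13,5,0,1],[84,-13,5,0,1],[85.5,-13,5,0,1]],
])

```text
t: 31.3
ee_pos: [0.4672, -0.3302, 0.0535]
tool_rot: [0.706, 0.042, 0.706, -0.042]
force: [0.1, 0.7, -1.3]
gripper_width: 0.0165
```

```bash
python3 - <<'E'
from h import *
st()
E
```

```text
t 31.3 pos [ 467.2 -330.2   53.5] F [ 0.1  0.7 -1.3] w 16.5
tool x [ 5.e-04 -2.e-04 -1.e+00] y [ 1.198e-01  9.928e-01 -1.000e-04] z [ 9.928e-01 -1.198e-01  5.000e-04] zyaw -0.1201
```

Down 1.3 mm more, then open and rise.

Request:
move_arm([
  [[1,0,0,0,1],[1.3,0,0,0,1],[1.3,0,0,0,1],[1.3,0,0,0,0.7],[1.3,0,0,0,0.4],[1.3,0,0,0,0],[1.3,0,0,0,0],[1.3,0,0,0,0]],
])

```text
t: 32.3
ee_pos: [0.467, -0.3301, 0.0519]
tool_rot: [0.706, 0.042, 0.706, -0.042]
force: [0.8, 1.2, -0.3]
gripper_width: 0.0856
```

Request:
move_arm([
  [[-10,0,0,0,0],[-35,0,0,0,0],[-70,0,0,0,0],[-110,0,0,0,0],[-150,0,0,0,0],[-190,0,0,0,0],[-220,0,0,0,0],[-240,0,0,0,0]],
])

```text
t: 33.3
ee_pos: [0.4669, -0.3305, 0.2941]
tool_rot: [0.706, 0.042, 0.705, -0.043]
force: [0.1, 0.2, -0.4]
gripper_width: 0.0851
```

```bash
python3 - <<'E'
from h import *
shot("wrist","w12");st();
f=env.grab_frame("top")
for name,z in [("block",.04)]:
  for d in env.trace("top",name)[:2]:
    p=np.argwhere(d["region"]); P=np.array([onplane(f,r,cc,z,"top")[:2] for r,cc in p])*1000; print(name,round(d["conf"],2),P.mean(0))
goto([440,180,280],YAW)
E
```

```text
t 33.35 pos [ 467.4 -331.1  296.1] F [ 0.7 -1.1  2.2] w 85.5
tool x [ 0.0037 -0.0015 -1.    ] y [ 0.1204  0.9927 -0.001 ] z [ 0.9927 -0.1204  0.0039] zyaw -0.1207
block 0.6 [ 468.84548014 -325.71140054]
shift [ 12.6 503.5 -88.2] dist 511.3 spin -0.0023
```

View pics/w12.png

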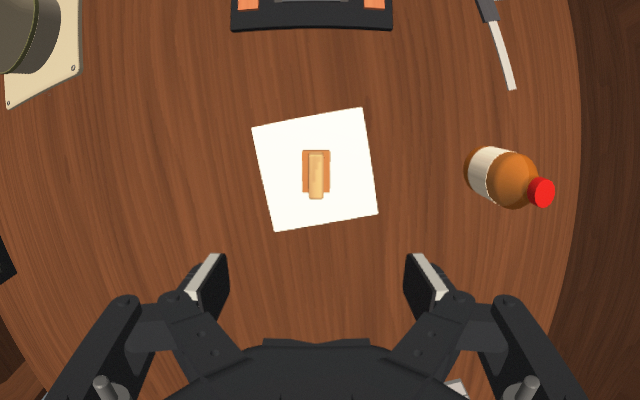

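The block stands in the middle of the tile. Now for the tubes: I'll swing over and turn the tool so the jaws open across them.

Request:
move_arm([
  [[0,30,10,-0.1,0.3],[0,80,20,-0.28,0.5],[0,135,25,-0.46,0.5],[0,190,25,-0.64,0.5],[0,245,25,-0.82,0.5],[0,300,25,-1,0.5],[0,355,25,-1.18,0.5],[0,410,25,-1.36,0.5]],
])

```text
t: 34.45
ee_pos: [0.5405, 0.0758, 0.2912]
tool_rot: [0.574, -0.412, 0.574, 0.413]
force: [-0.1, -0.4, 0.2]
gripper_width: 0.0425
```

```bash
python3 - <<'E'
from h import *
s=st();print(np.round(s["joints"],2));goto([560,300,270],1.52)
E
```

```text
t 34.45 pos [540.5  75.8 291.2] F [-0.1 -0.4  0.2] w 42.5
tool x [-9.e-04  2.e-04 -1.e+00] y [-0.9477  0.3191  0.001 ] z [ 3.191e-01  9.477e-01 -1.000e-04] zyaw 1.246
[-0.93  0.16  0.8   1.65 -0.12  1.38  1.13]
shift [ 21.2  53.  218.8] dist 226.1 spin -0.274
```

Request:
move_arm([
  [[4,10,45,-0.1,0.5],[8,21,90,-0.2,0.5],[12,32,135,-0.27,0.5],[16,43,180,-0.27,0.5],[21,53,219,-0.27,0.5],[21,53,219,-0.27,0.5],[21,53,219,-0.27,0.5],[21,53,219,-0.27,0.5]],
])

```text
t: 35.45
ee_pos: [0.5623, 0.2968, 0.2711]
tool_rot: [0.515, -0.484, 0.515, 0.484]
force: [0.4, 0.5, 1.1]
gripper_width: 0.0425
```

```bash
cat >> h.py <<'E'
def tubes(cam="wrist",lim=(350,620,220,450)):
    f=env.grab_frame(cam); out=[]
    for d in env.trace(cam,"tube1"):
        if d["conf"]<.25: continue
        # cap-top/silhouette centre ~ z 11 mm
        p=np.argwhere(d["region"]); P=np.array([onplane(f,r,c,.011,cam)[:2] for r,c in p])*1000
        r=cv2.minAreaRect(P.astype(np.float32)); c=np.array(r[0])
        u,sv,vt=np.linalg.svd(P-P.mean(0),full_matrices=False); v=vt[0]*np.sign(vt[0][0])
        t=(P-P.mean(0))@v; n=np.array([-v[1],v[0]]); w=(P-P.mean(0))@n
        mid=P.mean(0)+v*(t.max()+t.min())/2
        print(cam,round(d["conf"],2),len(p),"mid",mid.round(1),"mean",P.mean(0).round(1),"rect",c.round(1),np.round(r[1],1),"yaw",round(float(np.arctan2(v[1],v[0])),3))
    return f
E
python3 - <<'E'
from h import *
st();f=tubes();cv2.imwrite("pics/w13.png",f["color"][:,:,::-1])
E
```

```text
t 35.45 pos [562.3 296.8 271.1] F [0.4 0.5 1.1] w 42.5
tool x [ 1.e-04 -1.e-04 -1.e+00] y [-9.98e-01  6.28e-02 -1.00e-04] z [ 0.0628  0.998  -0.    ] zyaw 1.5079
wrist 0.78 1485 mid [507.5 302.5] mean [507.4 302.5] rect [507.5 302.2] [186.8  15.8] yaw 0.089
wrist 0.71 1113 mid [569.1 576.5] mean [562.6 574.1] rect [569.2 576.3] [186.1  23.6] yaw 0.367
wrist 0.61 23222 mid [496.9  -4.4] mean [500.4  29.7] rect [499.4  -4.5] [326.8 215.9] yaw 1.468
wrist 0.6 1412 mid [507.1 414. ] mean [505.7 413.8] rect [507.1 413.6] [183.3  18.7] yaw 0.111
wrist 0.57 1496 mid [482.4 248.3] mean [483.  248.3] rect [482.4 248.2] [ 15.8 185.8] yaw -0.037
```

View pics/w13.png

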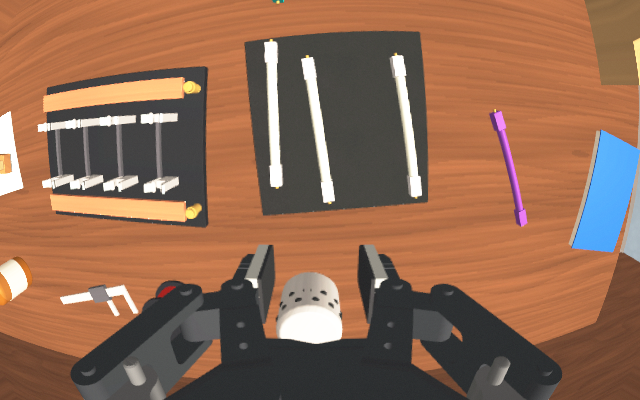

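```bash
python3 - <<'E'
from h import *
goto([483.5,248.8,75],1.536)
E
```

```text
shift [196.2  75.6 -53.3] dist 217.0 spin -0.0275
```

Request:
move_arm([
  [[20,15,-10,-0.03,0.5],[50,40,-28,-0.03,0.5],[90,65,-45,-0.03,0.5],[130,75.5,-53,-0.03,0.5],[165,75.5,-53,-0.03,0.5],[190,75.5,-53,-0.03,0.5],[196,75.5,-53,-0.03,0.5],[196,75.5,-53,-0.03,0.5]],
])

```text
t: 36.55
ee_pos: [0.4838, 0.2498, 0.0756]
tool_rot: [0.508, -0.492, 0.508, 0.492]
force: [-0.7, -0.3, 0.2]
gripper_width: 0.0424
```

```bash
python3 - <<'E'
from h import *
st();f=tubes();cv2.imwrite("pics/w14.png",f["color"][:,:,::-1])
goto([483.5,248.8,27],1.536)
E
```

```text
t 36.55 pos [483.8 249.8  75.6] F [-0.7 -0.3  0.2] w 42.4
tool x [ 4.e-04  3.e-04 -1.e+00] y [-9.995e-01  3.130e-02 -4.000e-04] z [3.130e-02 9.995e-01 3.000e-04] zyaw 1.5395
wrist 0.92 3146 mid [506.2 413.6] mean [489.4 411.5] rect [506.2 413.8] [184.6  24.4] yaw 0.121
wrist 0.76 2920 mid [467.5 298.8] mean [457.3 297.9] rect [467.4 298.6] [107.8  17.3] yaw 0.096
wrist 0.73 5321 mid [482.8 248.2] mean [470.3 248.6] rect [482.8 248. ] [ 15.2 188.4] yaw -0.033
wrist 0.66 1458 mid [569.4 573.6] mean [554.4 567.7] rect [569.5 573.4] [194.   31.8] yaw 0.377
wrist 0.49 55 mid [339.9 263.4] mean [340.  262.8] rect [340.6 263.2] [9.  3.5] yaw -1.453
shift [49.2  0.6 -1.6] dist 49.2 spin 0.0038
```

View pics/w14.png

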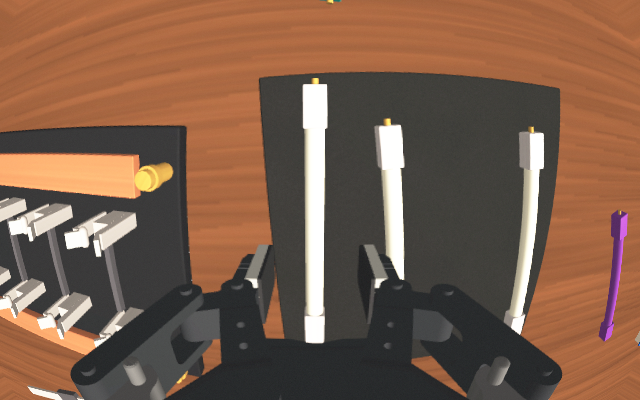

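Request:
move_arm([
  [[12,0.8,-1.6,0.003,0.5],[26,0.8,-1.6,0.003,0.5],[38,0.8,-1.6,0.003,0.5],[46,0.8,-1.6,0.003,0.5],[48.5,0.8,-1.6,0.003,0.5],[48.5,0.8,-1.6,0.003,0.8],[48.5,0.8,-1.6,0.003,1],[48.5,0.8,-1.6,0.003,1]],
], grip_force=80)

```text
t: 37.65
ee_pos: [0.4829, 0.2486, 0.0271]
tool_rot: [0.509, -0.491, 0.508, 0.491]
force: [-1.4, -1.5, 5.1]
gripper_width: 0.0082
```

```bash
python3 - <<'E'
from h import *
st()
E
```

```text
t 37.65 pos [482.9 248.6  27.1] F [-1.4 -1.5  5.1] w 8.2
tool x [ 6.e-04  7.e-04 -1.e+00] y [-9.994e-01  3.390e-02 -6.000e-04] z [3.390e-02 9.994e-01 7.000e-04] zyaw 1.5369
```

Request:
move_arm([
  [[0,0,0,0,1],[-5,0,0,0,1],[-15,0,0,0,1],[-25,0,0,0,1],[-35,0,0,0,1],[-45,0,0,0,1],[-50,0,0,0,1],[-50,0,0,0,1]],
])

```text
t: 38.65
ee_pos: [0.4827, 0.2486, 0.0769]
tool_rot: [0.509, -0.491, 0.508, 0.492]
force: [-0.4, 0.2, -0.4]
gripper_width: 0.0091
```

```bash
python3 - <<'E'
from h import *
st();shot("wrist","w15");f=shot("scene","s15")
cv2.imwrite("pics/s15c.png",cv2.resize(f["color"][120:280,320:480],None,fx=4,fy=4,interpolation=cv2.INTER_CUBIC)[:,:,::-1])
E
```

```text
t 38.65 pos [482.7 248.6  76.9] F [-0.4  0.2 -0.4] w 9.1
tool x [ 4.e-04  6.e-04 -1.e+00] y [-9.994e-01  3.370e-02 -4.000e-04] z [3.370e-02 9.994e-01 6.000e-04] zyaw 1.5371
```

View pics/w15.png

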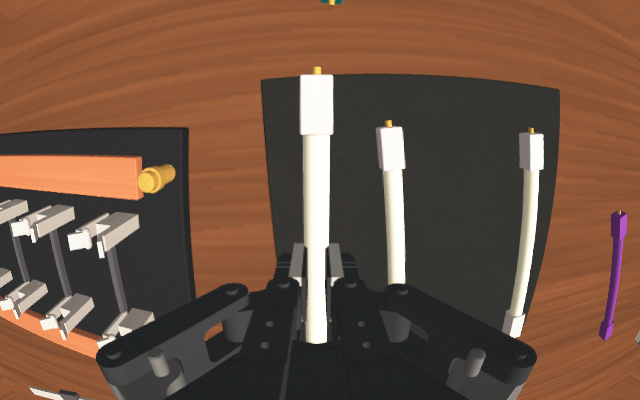

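View pics/s15c.png

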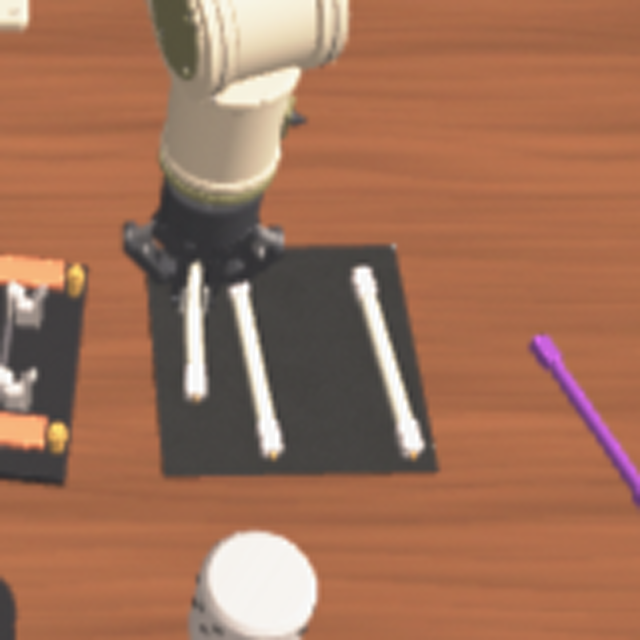

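Tube A is gripped level at its middle (cap at (317,104)). I'll carry it to over station 1 (+y end).

```bash
python3 - <<'E'
from h import *
for c in [(317,70),(317,74),(317,133)]:
    f=env.grab_frame("wrist"); print(c,[onplane(f,c[1],c[0],z,"wrist")[:2].round(4)*1000 for z in (.06,.067)])
goto([514.2,105,140],1.453)
E
```

```text
(317, 70) [array([389.7, 251.5]), array([390.7, 251.4])]
(317, 74) [array([391.4, 251.4]), array([392.4, 251.3])]
(317, 133) [array([417.6, 250.5]), array([417.3, 250.5])]
shift [ -63.8  -36.6 -142.2] dist 160.1 spin 0.0839
```

Request:
move_arm([
  [[-25,-3,-5,0.02,1],[-50,-8,-25,0.04,1],[-64,-15,-55,0.06,1],[-64,-25,-90,0.084,1],[-64,-32,-120,0.084,1],[-64,-36.5,-142,0.084,1],[-64,-36.5,-142,0.084,1],[-64,-36.5,-142,0.084,1]],
])

```text
t: 39.9
ee_pos: [0.514, 0.1055, 0.1402]
tool_rot: [0.529, -0.47, 0.529, 0.47]
force: [-0.4, 0.3, 0.5]
gripper_width: 0.0082
```

```bash
python3 - <<'E'
from h import *
st();f=shot("wrist","w16")
for n in ["seat1","jaw1"]:
    L=env.landmark_of("wrist",n)
    print(n,[(round(d["conf"],2),np.round(d["pixel"],1).tolist(),np.round(onplane(f,*d["pixel"],.046,"wrist")[:2]*1000,1).tolist()) for d in L[:6]])
E
```

```text
t 39.9 pos [514.  105.5 140.2] F [-0.4  0.3  0.5] w 8.2
tool x [-5.e-04  2.e-04 -1.e+00] y [-9.931e-01  1.176e-01  5.000e-04] z [1.176e-01 9.931e-01 2.000e-04] zyaw 1.4529
seat1 [(0.83, [211.4, 225.6], [502.1, 38.1]), (0.82, [214.0, 318.3], [512.2, 106.9]), (0.78, [214.7, 153.2], [497.8, -25.4]), (0.62, [214.5, 92.0], [490.4, -93.7]), (0.39, [212.6, 9.8], [473.7, -236.9])]Traceback (most recent call last):
  File "<stdin>", line 4, in <module>
ValueError: it knows: bar_far_mid, bar_near_mid, block, bottle, caliper, can, mat, rig, seat, spool, tile, tube
```

View pics/w16.png

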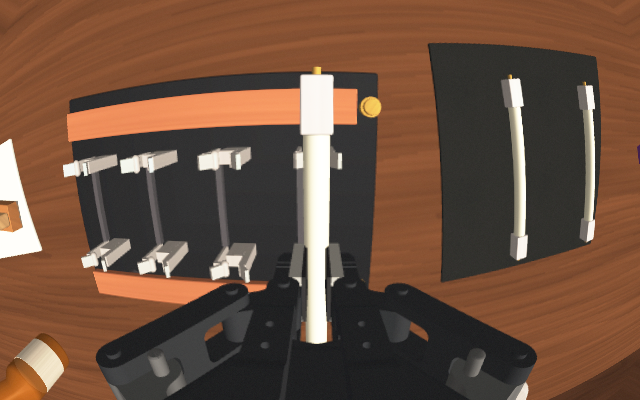

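```bash
python3 - <<'E'
import cv2
a=cv2.imread("pics/w16.png"); cv2.imwrite("pics/w16c.png",cv2.resize(a[130:290,180:360],None,fx=4.2,fy=3.7,interpolation=cv2.INTER_CUBIC))
a=cv2.imread("pics/w10.png"); cv2.imwrite("pics/w10c.png",cv2.resize(a[10:250,350:570],None,fx=2.8,fy=2.4,interpolation=cv2.INTER_CUBIC))
E
```

```text
(no output)
```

View pics/w16c.png

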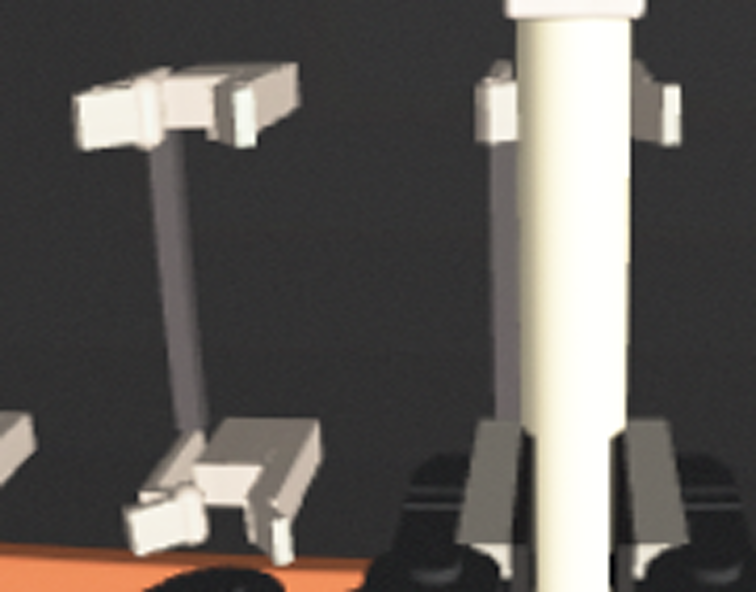

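View pics/w10c.png

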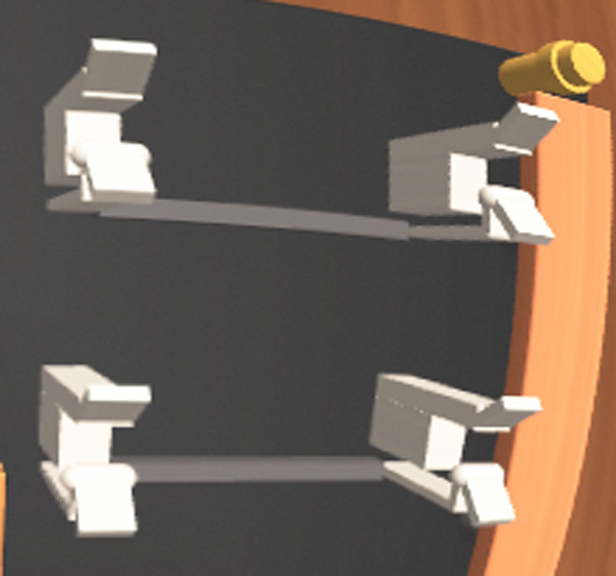

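```bash
python3 - <<'E'
from h import *
f=env.grab_frame("wrist"); C=np.array([502.8,8.55])
def rig(col,row,z):
    p=onplane(f,row,col,z,"wrist")[:2]*1000-C; return np.round([p@RX,p@RY],1)
cr=lambda c,r:(180+c/4.2,130+r/3.7)
for nm,c,r in [("s1 jaw out",477,85),("s1 jaw out low",477,140),("s1 cheek out",681,85),("s1 cheek in",664,110),("s2 cheek top out",256,88),("s2 cheek in",235,88),("s2 jaw out",75,95),("s2 nose",165,75)]:
    print(nm,rig(*cr(c,r),.0635),rig(*cr(c,r),.058))
st()
E
```

```text
s1 jaw out [-49.   83.2] [-48.4  82.8]
s1 jaw out low [-39.4  83.1] [-38.4  82.7]
s1 cheek out [-49.1 114.4] [-48.5 114.8]
s1 cheek in [-44.7 111.8] [-43.9 112.2]
s2 cheek top out [-49.1  48.7] [-48.4  47.3]
s2 cheek in [-49.2  45.3] [-48.5  43.8]
s2 jaw out [-48.8  18.2] [-48.1  16. ]
s2 nose [-51.8  33.8] [-51.3  32.1]
t 40.05 pos [514.  106.2 140.3] F [-0.8 -0.5 -0.7] w 8.5
tool x [-3.e-04  1.e-04 -1.e+00] y [-9.932e-01  1.160e-01  3.000e-04] z [1.160e-01 9.932e-01 1.000e-04] zyaw 1.4545
```

The clip outlines are symmetric about the nominal station lines, so the seats are at ±33/±99 along the rig. I'll descend to just above the jaws.

Request:
move_arm([
  [[10,-1,0.8,0,1],[22,-1,0.8,0,1],[34,-1,0.8,0,1],[44,-1,0.8,0,1],[50,-1,0.8,0,1],[52,-1,0.8,0,1],[52,-1,0.8,0,1],[52,-1,0.8,0,1]],
], grip_force=110)

```text
t: 41.05
ee_pos: [0.5155, 0.106, 0.0888]
tool_rot: [0.529, -0.47, 0.528, 0.47]
force: [-1.2, 0.5, -0.9]
gripper_width: 0.0071
```

```bash
python3 - <<'E'
from h import *
s=st();C=np.array([502.8,8.55]);p=np.array(s["ee_pos"][:2])*1000-C; print("rig",p@RX,p@RY)
f=shot("wrist","w17");cv2.imwrite("pics/w17c.png",cv2.resize(f["color"][60:300,200:440],None,fx=2.5,fy=2.5,interpolation=cv2.INTER_CUBIC)[:,:,::-1])
E
```

```text
t 41.05 pos [515.5 106.   88.8] F [-1.2  0.5 -0.9] w 7.1
tool x [ 5.e-04  4.e-04 -1.e+00] y [-9.931e-01  1.175e-01 -5.000e-04] z [1.175e-01 9.931e-01 4.000e-04] zyaw 1.453
rig 1.1458006646249554 98.31575636852287
```

View pics/w17c.png

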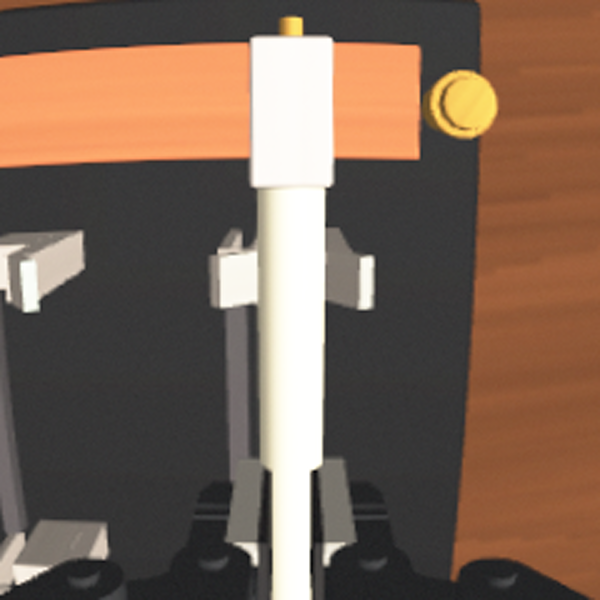

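The tube is centred in the clip (tube at column 291 in the crop, clip spanning 211–374). I'll push it down.

Request:
move_arm([
  [[3,0,0.4,0,1],[6,0,0.4,0,1],[8,0,0.4,0,1],[10,0,0.4,0,1],[12,0,0.4,0,1],[14,0,0.4,0,1],[16,0,0.4,0,1],[18,0,0.4,0,1]],
])

```text
t: 42.1
ee_pos: [0.5166, 0.106, 0.0714]
tool_rot: [0.529, -0.47, 0.528, 0.469]
force: [-10.0, -2.8, 63.6]
gripper_width: 0.0016
```

```bash
python3 - <<'E'
from h import *
s=st()
E
```

```text
t 42.1 pos [516.6 106.   71.4] F [-10.   -2.8  63.6] w 1.6
tool x [ 2.3e-03  3.0e-04 -1.0e+00] y [-0.993   0.1182 -0.0022] z [1.182e-01 9.930e-01 5.000e-04] zyaw 1.4524
```

```bash
python3 - <<'E'
from h import *
f=shot("wrist","w18");g=shot("scene","s18");cv2.imwrite("pics/s18c.png",cv2.resize(g["color"][140:270,230:390],None,fx=4,fy=4,interpolation=cv2.INTER_CUBIC)[:,:,::-1]);st()
E
```

```text
t 42.2 pos [518.1 106.7  73.4] F [-2.7 -1.8 25.6] w -0.1
tool x [ 0.005   0.0025 -1.    ] y [-0.993   0.1181 -0.0047] z [0.1181 0.993  0.0031] zyaw 1.4524
```

View pics/w18.png

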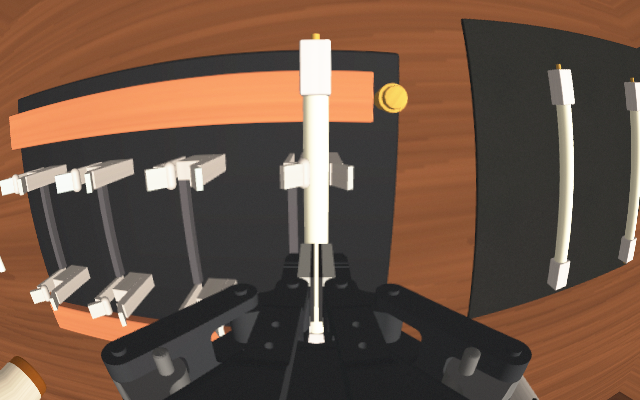

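View pics/s18c.png

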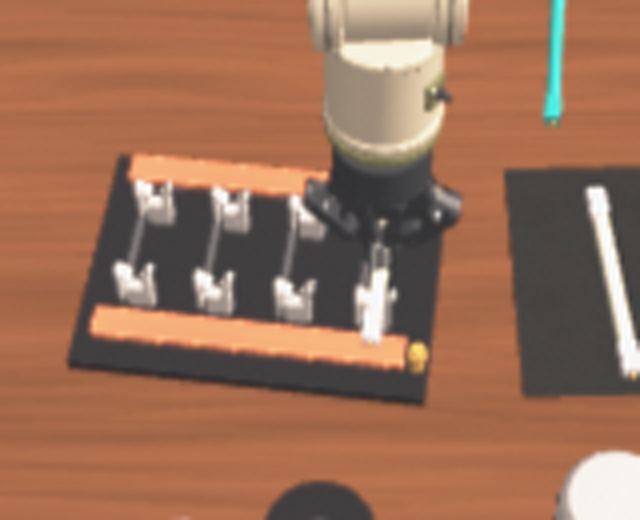

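The fingers slipped up off the tube and closed on top of it. The tip height of ~51 mm suggests the tube is already down. I'll lift slightly to check.

Request:
move_arm([
  [[-8,0,0,0,1],[-20,0,0,0,1],[-40,0,0,0,1],[-70,0,0,0,0.8],[-100,0,0,0,0.6],[-120,0,0,0,0.5],[-120,0,0,0,0.5],[-120,0,0,0,0.5]],
])

```text
t: 43.2
ee_pos: [0.5149, 0.1064, 0.1898]
tool_rot: [0.528, -0.47, 0.529, 0.47]
force: [0.3, -1.0, 0.2]
gripper_width: 0.0428
```

```bash
python3 - <<'E'
from h import *
st();f=shot("wrist","w19");g=shot("scene","s19");cv2.imwrite("pics/s19c.png",cv2.resize(g["color"][140:270,230:390],None,fx=4,fy=4,interpolation=cv2.INTER_CUBIC)[:,:,::-1])
E
```

```text
t 43.2 pos [514.9 106.4 189.8] F [ 0.3 -1.   0.2] w 42.8
tool x [-1.e-03 -2.e-04 -1.e+00] y [-9.931e-01  1.173e-01  9.000e-04] z [ 1.173e-01  9.931e-01 -3.000e-04] zyaw 1.4532
```

View pics/w19.png

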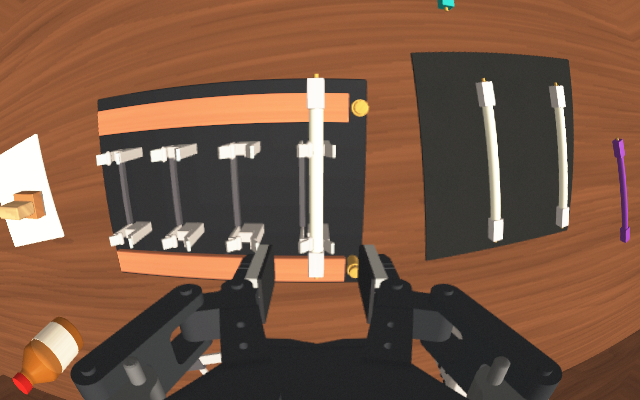

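View pics/s19c.png

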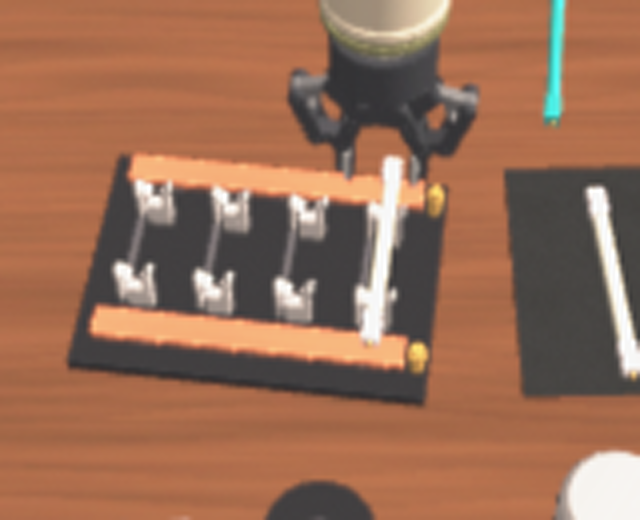

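```bash
python3 - <<'E'
from h import *
f=env.grab_frame("wrist"); a=f["color"]
cv2.imwrite("pics/w19c.png",cv2.resize(a[60:290,280:360],None,fx=7,fy=2.6,interpolation=cv2.INTER_CUBIC)[:,:,::-1])
cv2.imwrite("pics/w19d.png",cv2.resize(a[130:260,210:350],None,fx=5.5,fy=4.5,interpolation=cv2.INTER_CUBIC)[:,:,::-1])
E
```

```text
(no output)
```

View pics/w19c.png

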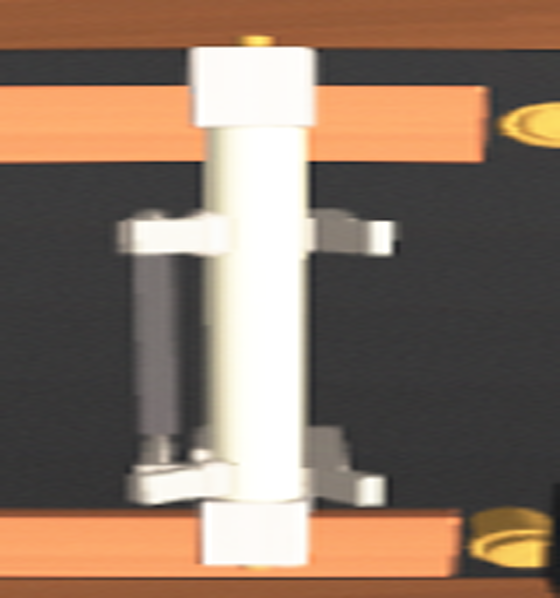

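View pics/w19d.png

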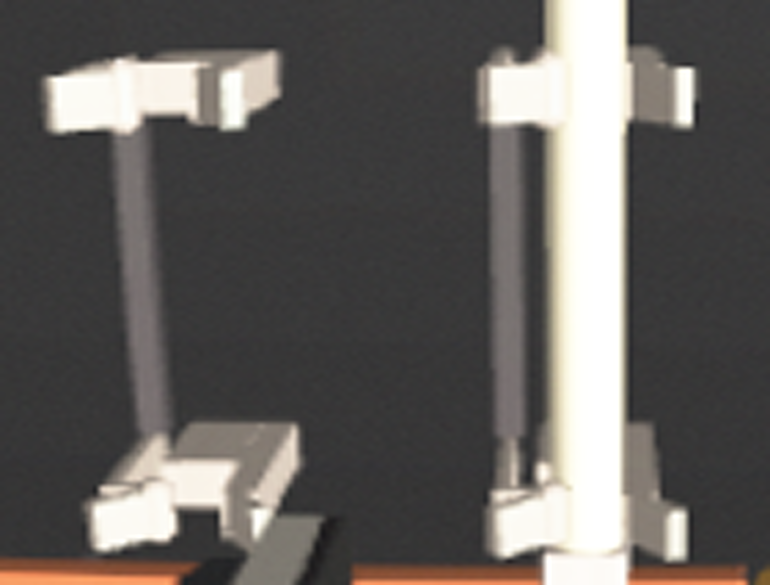

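The jaw noses overlap the tube at both clips (crop: left edge covered at rows ~235 and ~485), and the contact height matches a seated tube. Next is tube B.

```bash
python3 - <<'E'
from h import *
goto([508.3,302.8,75],1.5708+0.09)
E
```

```text
shift [114.5  29.5 194.6] dist 227.7 spin -0.2079
```

Request:
move_arm([
  [[0,7,40,-0.05,0.5],[0,14,90,-0.1,0.5],[10,22,140,-0.15,0.5],[35,29.5,180,-0.208,0.5],[65,29.5,194,-0.208,0.5],[95,29.5,194.5,-0.208,0.5],[114,29.5,194.5,-0.208,0.5],[114.5,29.5,194.5,-0.208,0.5]],
], grip_force=60)

```text
t: 44.35
ee_pos: [0.5083, 0.3021, 0.0747]
tool_rot: [0.476, -0.522, 0.478, 0.522]
force: [0.1, -0.5, 0.8]
gripper_width: 0.0426
```

```bash
python3 - <<'E'
from h import *
st();f=tubes();cv2.imwrite("pics/w20.png",f["color"][:,:,::-1])
goto([508,302.6,25],1.66)
E
```

```text
t 44.35 pos [508.3 302.1  74.7] F [ 0.1 -0.5  0.8] w 42.6
tool x [-0.002  -0.0019 -1.    ] y [-0.996  -0.0895  0.0021] z [-0.0895  0.996  -0.0018] zyaw 1.6604
wrist 0.89 5085 mid [506.7 302.3] mean [493.9 301.2] rect [506.7 302.8] [187.4  14.7] yaw 0.087
wrist 0.83 1718 mid [569.  574.4] mean [552.2 567.7] rect [568.9 574.5] [191.7  28.2] yaw 0.379
wrist 0.7 3647 mid [517.3  62.4] mean [495.4  64.9] rect [517.2  61.8] [ 37.9 236.6] yaw -0.115
shift [51.7  1.5 -0.1] dist 51.7 spin 0.0004
```

View pics/w20.png

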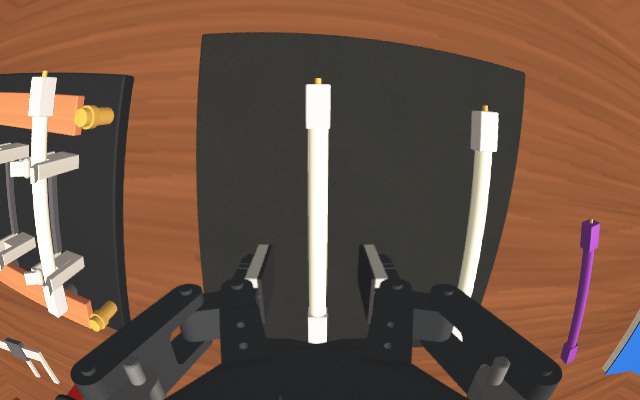

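Request:
move_arm([
  [[12,1.2,0,0,0.5],[26,1.2,0,0,0.5],[38,1.2,0,0,0.5],[45,1.2,0,0,0.5],[48,1.2,0,0,0.6],[49.5,1.2,0,0,0.75],[49.5,1.2,0,0,0.78],[49.5,1.2,0,0,0.78]],
])

```text
t: 45.45
ee_pos: [0.5079, 0.303, 0.0268]
tool_rot: [0.477, -0.522, 0.477, 0.522]
force: [0.0, -0.9, -0.6]
gripper_width: 0.0193
```

```bash
python3 - <<'E'
from h import *
st();f=shot("wrist","w21");cv2.imwrite("pics/w21c.png",cv2.resize(f["color"][200:350,220:420],None,fx=4,fy=4,interpolation=cv2.INTER_CUBIC)[:,:,::-1])
E
```

```text
t 45.45 pos [507.9 303.   26.8] F [ 0.  -0.9 -0.6] w 19.3
tool x [ 4.e-04  5.e-04 -1.e+00] y [-9.959e-01 -9.010e-02 -4.000e-04] z [-9.010e-02  9.959e-01  4.000e-04] zyaw 1.661
```

View pics/w21c.png

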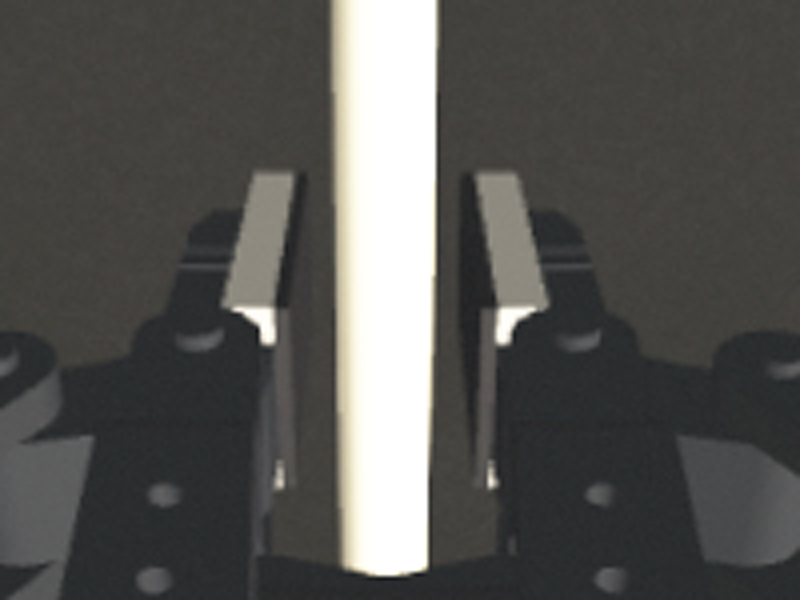

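Request:
move_arm([
  [[0.5,0,0,0,0.78],[1,0,0,0,0.78],[1.5,0,0,0,0.78],[2,0,0,0,0.78],[2.5,0,0,0,0.78],[3,0,0,0,0.78],[3,0,0,0,0.78],[3,0,0,0,0.78]],
])

```text
t: 46.5
ee_pos: [0.5078, 0.303, 0.0253]
tool_rot: [0.477, -0.522, 0.477, 0.522]
force: [-8.6, -3.8, 22.1]
gripper_width: 0.0188
```

```bash
python3 - <<'E'
from h import *
st()
E
```

```text
t 46.5 pos [507.8 303.   25.3] F [-8.6 -3.8 22.1] w 18.8
tool x [-7.e-04  1.e-03 -1.e+00] y [-9.96e-01 -8.98e-02  6.00e-04] z [-0.0898  0.996   0.0011] zyaw 1.6608
```

The fingertips touch the mat at TCP z≈25.3 mm. I'll back off ~1 mm and close with moderate force.

Request:
move_arm([
  [[-1.5,0,0,0,0.78],[-2.2,0,0,0,0.78],[-2.2,0,0,0,0.85],[-2.2,0,0,0,1],[-2.2,0,0,0,1],[-2.2,0,0,0,1],[-2.2,0,0,0,1],[-2.2,0,0,0,1]],
], grip_force=45)

```text
t: 47.5
ee_pos: [0.5078, 0.3029, 0.0257]
tool_rot: [0.477, -0.522, 0.477, 0.522]
force: [0.2, -0.7, 0.6]
gripper_width: 0.0101
```

```bash
python3 - <<'E'
from h import *
st()
E
```

```text
t 47.5 pos [507.8 302.9  25.7] F [ 0.2 -0.7  0.6] w 10.1
tool x [ 1.e-04  1.e-04 -1.e+00] y [-9.959e-01 -9.010e-02 -1.000e-04] z [-9.010e-02  9.959e-01  1.000e-04] zyaw 1.661
```

Request:
move_arm([
  [[-8,0,0,0,1],[-25,0,0,0,1],[-50,0,0,0,1],[-80,0,0,0,1],[-105,0,-10,0.03,1],[-114,0,-40,0.08,1],[-114,0,-70,0.13,1],[-114,0,-80,0.18,1]],
])

```text
t: 48.5
ee_pos: [0.515, 0.2192, 0.1391]
tool_rot: [0.523, -0.475, 0.524, 0.475]
force: [-0.5, -0.7, -0.8]
gripper_width: 0.01
```

```bash
python3 - <<'E'
from h import *
st();goto([507.7,41.2,140],1.453)
E
```

```text
t 48.5 pos [515.  219.2 139.1] F [-0.5 -0.7 -0.8] w 10.0
tool x [-9.e-04 -9.e-04 -1.e+00] y [-9.953e-01  9.720e-02  9.000e-04] z [ 0.0971  0.9953 -0.001 ] zyaw 1.4735
shift [  -0.7  -10.  -177.9] dist 178.2 spin 0.0205
```

Request:
move_arm([
  [[0,-2,-40,0.02,1],[0,-4,-80,0.02,1],[0,-7,-120,0.02,1],[0,-9,-160,0.02,1],[0,-10,-178,0.02,1],[0,-10,-178,0.02,1],[0,-10,-178,0.02,1],[0,-10,-178,0.02,1]],
])

```text
t: 49.5
ee_pos: [0.5089, 0.0465, 0.1395]
tool_rot: [0.526, -0.472, 0.526, 0.472]
force: [0.6, 0.0, -1.3]
gripper_width: 0.0097
```

```bash
cat >> h.py <<'E'
C=np.array([502.8,8.55])
def rigpos():
    p=np.array(env.sense()["ee_pos"][:2])*1000-C; print("rig x,y",round(p@RX,2),round(p@RY,2))
E
python3 - <<'E'
from h import *
st();rigpos();goto([507.7,41.2,88],1.453);f=shot("wrist","w22");cv2.imwrite("pics/w22c.png",cv2.resize(f["color"][60:300,200:440],None,fx=2.5,fy=2.5,interpolation=cv2.INTER_CUBIC)[:,:,::-1])
E
```

```text
t 49.5 pos [508.9  46.5 139.5] F [ 0.6  0.  -1.3] w 9.7
tool x [-3.e-04  1.e-04 -1.e+00] y [-9.942e-01  1.075e-01  3.000e-04] z [0.1075 0.9942 0.    ] zyaw 1.4631
rig x,y 1.61 38.41
shift [51.5  0.6 -5.4] dist 51.8 spin 0.0101
```

View pics/w22c.png

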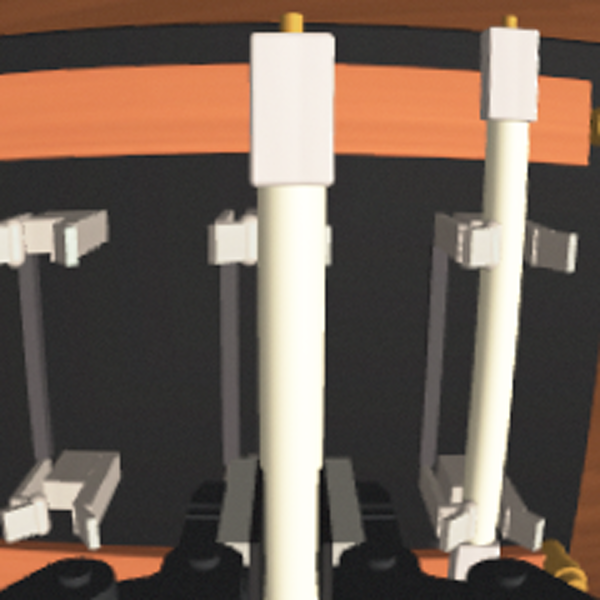

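Request:
move_arm([
  [[2,0,-3,0.01,1],[10,0.5,-5.4,0.01,1],[22,0.5,-5.4,0.01,1],[34,0.5,-5.4,0.01,1],[44,0.5,-5.4,0.01,1],[50,0.5,-5.4,0.01,1],[51,0.5,-5.4,0.01,1],[51,0.5,-5.4,0.01,1]],
])

```text
t: 50.55
ee_pos: [0.508, 0.0397, 0.0889]
tool_rot: [0.529, -0.469, 0.529, 0.469]
force: [0.5, -0.0, -0.4]
gripper_width: 0.0097
```

```bash
python3 - <<'E'
from h import *
st();rigpos();f=shot("wrist","w23");cv2.imwrite("pics/w23c.png",cv2.resize(f["color"][60:300,200:440],None,fx=2.5,fy=2.5,interpolation=cv2.INTER_CUBIC)[:,:,::-1])
E
```

```text
t 50.55 pos [508.   39.7  88.9] F [ 0.5 -0.  -0.4] w 9.7
tool x [ 3.e-04  1.e-04 -1.e+00] y [-9.928e-01  1.196e-01 -2.000e-04] z [1.196e-01 9.928e-01 2.000e-04] zyaw 1.4509
rig x,y 1.49 31.57
```

View pics/w23c.png

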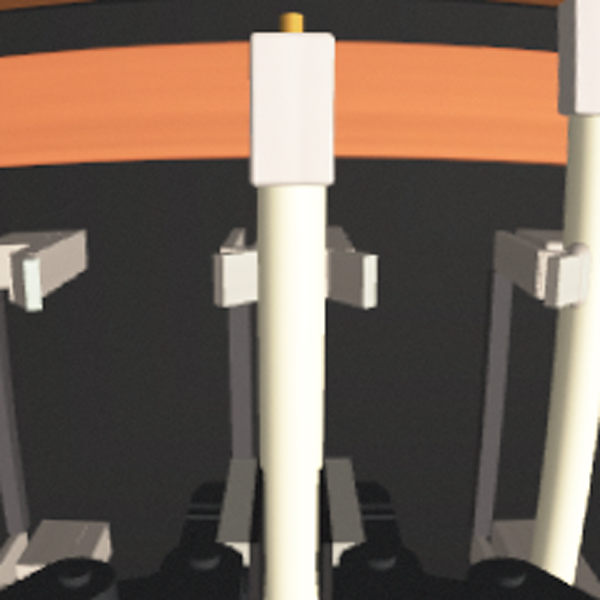

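Request:
move_arm([
  [[0,0,1.4,0,1],[2,0,1.4,0,1],[4,0,1.4,0,1],[6,0,1.4,0,1],[8,0,1.4,0,1],[9,0,1.4,0,1],[10,0,1.4,0,1],[10,0,1.4,0,1]],
])

```text
t: 51.6
ee_pos: [0.508, 0.0411, 0.0786]
tool_rot: [0.529, -0.469, 0.529, 0.469]
force: [-0.7, -0.2, -0.5]
gripper_width: 0.0101
```

```bash
python3 - <<'E'
from h import *
st();rigpos()
E
```

```text
t 51.6 pos [508.   41.1  78.6] F [-0.7 -0.2 -0.5] w 10.1
tool x [-0. -0. -1.] y [-0.9928  0.1195  0.    ] z [ 0.1195  0.9928 -0.    ] zyaw 1.451
rig x,y 1.32 32.92
```

Request:
move_arm([
  [[1,0,0,0,1],[2,0,0,0,1],[3,0,0,0,1],[4,0,0,0,1],[5,0,0,0,1],[6,0,0,0,1],[6,0,0,0,1],[6,0,0,0,1]],
])

```text
t: 52.6
ee_pos: [0.5087, 0.0412, 0.0735]
tool_rot: [0.529, -0.469, 0.529, 0.469]
force: [-1.2, 0.4, 10.2]
gripper_width: 0.0097
```

```bash
python3 - <<'E'
from h import *
st();rigpos()
E
```

```text
t 52.6 pos [508.7  41.2  73.5] F [-1.2  0.4 10.2] w 9.7
tool x [ 1.2e-03  6.0e-04 -1.0e+00] y [-0.9929  0.1194 -0.0012] z [1.194e-01 9.929e-01 8.000e-04] zyaw 1.4512
rig x,y 2.0 33.12
```

Request:
move_arm([
  [[1,0,0,0,1],[2,0,0,0,1],[3,0,0,0,1],[4,0,0,0,1],[5,0,0,0,1],[6,0,0,0,1],[6,0,0,0,1],[6,0,0,0,1]],
])

```text
t: 53.6
ee_pos: [0.5086, 0.0406, 0.067]
tool_rot: [0.529, -0.469, 0.529, 0.469]
force: [4.8, -3.3, 3.3]
gripper_width: 0.0101
```

```bash
python3 - <<'E'
from h import *
st();rigpos()
E
```

```text
t 53.6 pos [508.6  40.6  67. ] F [ 4.8 -3.3  3.3] w 10.1
tool x [ 1.4e-03 -4.0e-04 -1.0e+00] y [-0.9928  0.12   -0.0014] z [ 1.200e-01  9.928e-01 -2.000e-04] zyaw 1.4505
rig x,y 2.01 32.55
```

Request:
move_arm([
  [[1,0,0,0,1],[2,0,0,0,1],[3,0,0,0,1],[4,0,0,0,1],[5,0,0,0,1],[6,0,0,0,1],[6,0,0,0,1],[6,0,0,0,1]],
])

```text
t: 54.6
ee_pos: [0.5074, 0.0408, 0.0612]
tool_rot: [0.529, -0.469, 0.529, 0.47]
force: [-6.9, -5.7, 19.1]
gripper_width: 0.01
```

```bash
python3 - <<'E'
from h import *
st();rigpos();f=shot("wrist","w24")
E
```

```text
t 54.6 pos [507.4  40.8  61.2] F [-6.9 -5.7 19.1] w 10.0
tool x [-1.8e-03  5.0e-04 -1.0e+00] y [-0.9928  0.1198  0.0018] z [1.198e-01 9.928e-01 3.000e-04] zyaw 1.4507
rig x,y 0.77 32.57
```

View pics/w24.png

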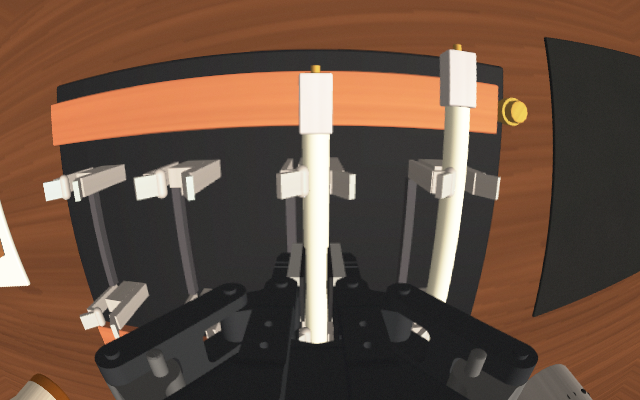

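The tube has bottomed at axis ≈46 mm with 19 N. I'll release and rise.

Request:
move_arm([
  [[0,0,0,0,0.6],[0,0,0,0,0.5],[0,0,0,0,0.5],[-15,0,0,0,0.5],[-40,0,0,0,0.5],[-75,0,0,0,0.5],[-110,0,0,0,0.5],[-130,0,0,0,0.5]],
])

```text
t: 55.65
ee_pos: [0.5086, 0.0409, 0.1934]
tool_rot: [0.53, -0.469, 0.528, 0.469]
force: [-0.3, -0.5, -0.7]
gripper_width: 0.0428
```

```bash
python3 - <<'E'
from h import *
st();rigpos();f=shot("wrist","w25");cv2.imwrite("pics/w25c.png",cv2.resize(f["color"][60:290,250:400],None,fx=4,fy=2.6,interpolation=cv2.INTER_CUBIC)[:,:,::-1])
goto([507.5,413.6,75],1.5708+0.111)
E
```

```text
t 55.65 pos [508.6  40.9 193.4] F [-0.3 -0.5 -0.7] w 42.8
tool x [ 0.0023  0.0013 -1.    ] y [-0.9928  0.1201 -0.0022] z [0.1201 0.9928 0.0015] zyaw 1.4504
rig x,y 1.94 32.85
shift [120.9  47.3 369.3] dist 391.5 spin -0.2315
```

View pics/w25c.png

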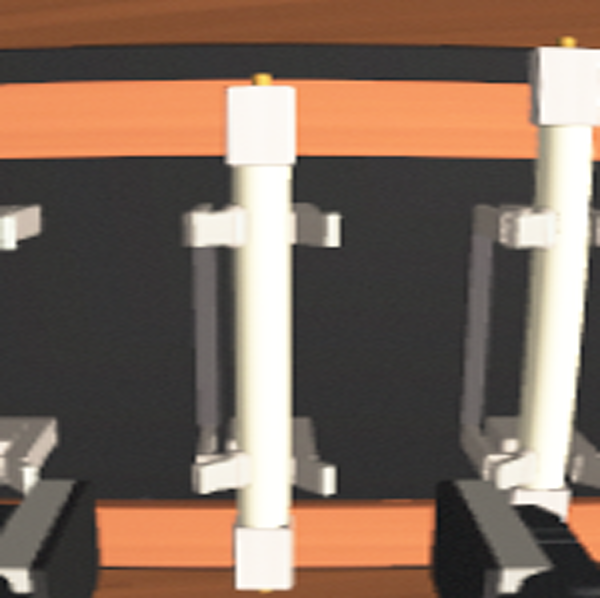

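```bash
python3 - <<'E'
from h import *
f=env.grab_frame("wrist")
def rg(c,r,z):
    p=onplane(f,60+r/2.6,250+c/4,z,"wrist")[:2]*1000-C; return np.round([p@RX,p@RY],1)
for nm,c,r,z in [("B near out",262,87,.053),("B near in",262,163,.053),("B far in",264,527,.053),("B far out bottom",264,588,.05),("A near out",570,48,.053),("A near in",565,125,.053),("A far in",545,490,.053),("bar near edge",262,80,.038),("bar near in",262,157,.038),("clip B near c",318,228,.062),("bar near edge at A",500,80,.038),("bar far in",100,508,.038)]:
    print(nm,rg(c,r,z))
E
```

```text
B near out [-88.   32.6]
B near in [-63.2  32.6]
B far in [65.9 32.6]
B far out bottom [94.  32.6]
A near out [-102.9   97.9]
A near in [-77.1  97.1]
A far in [52.  99.2]
bar near edge [-91.5  32.7]
bar near in [-64.9  32.6]
clip B near c [-42.9  44. ]
bar near edge at A [-92.6  85.6]
bar far in [65.6 -8.3]
```

Both tubes sit under their jaw noses. Tube A is about 12 mm off towards the robot along its axis, which is inside tolerance but near the edge. I'll grip it at its middle and slide it back.

```bash
python3 - <<'E'
from h import *
goto([509.4,106.9,100],1.453)
E
```

```text
shift [93.6  8.  65. ] dist 114.3 spin -0.0023
```

Request:
move_arm([
  [[5,2,20,0,0.5],[15,6,45,0,0.5],[35,8,65,0,0.5],[60,8,65,0,0.5],[80,8,65,0,0.5],[90,8,65,0,0.5],[94,8,65,0,0.5],[94,8,65,0,0.5]],
])

```text
t: 56.75
ee_pos: [0.5079, 0.1068, 0.0967]
tool_rot: [0.529, -0.469, 0.529, 0.469]
force: [-0.3, 0.3, 0.2]
gripper_width: 0.0431
```

```bash
python3 - <<'E'
from h import *
st();rigpos();goto([509.4,106.9,62],1.453);f=shot("wrist","w26")
E
```

```text
t 56.75 pos [507.9 106.8  96.7] F [-0.3  0.3  0.2] w 43.1
tool x [-0. -0. -1.] y [-0.9928  0.1195  0.    ] z [ 0.1195  0.9928 -0.    ] zyaw 1.451
rig x,y -6.56 98.12
shift [34.7 -1.5  0.3] dist 34.8 spin -0.002
```

View pics/w26.png

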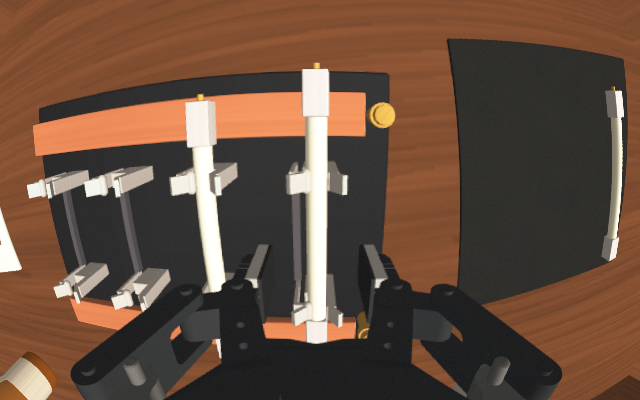

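Tube A (column 316) is centred between the open fingers. I'll go down and grip it.

Request:
move_arm([
  [[8,0,0.3,0,0.5],[18,0,0.3,0,0.5],[27,0,0.3,0,0.5],[33,0,0.3,0,0.5],[34,0,0.3,0,0.7],[34,0,0.3,0,1],[34,0,0.3,0,1],[34,0,0.3,0,1]],
], grip_force=45)

```text
t: 57.8
ee_pos: [0.5079, 0.1069, 0.0628]
tool_rot: [0.529, -0.469, 0.529, 0.469]
force: [0.6, -0.7, -1.1]
gripper_width: 0.0101
```

```bash
python3 - <<'E'
from h import *
st();rigpos()
E
```

```text
t 57.8 pos [507.9 106.9  62.8] F [ 0.6 -0.7 -1.1] w 10.1
tool x [ 3.e-04  2.e-04 -1.e+00] y [-9.928e-01  1.195e-01 -2.000e-04] z [1.195e-01 9.928e-01 3.000e-04] zyaw 1.451
rig x,y -6.5 98.31
```

Request:
move_arm([
  [[0,-2,0,0,1],[0,-4,0,0,1],[0,-6,0,0,1],[0,-8,0,0,1],[0,-10,0,0,1],[0,-12,0,0,1],[0,-12,0,0,1],[0,-12,0,0,1]],
])

```text
t: 58.8
ee_pos: [0.5201, 0.1055, 0.0628]
tool_rot: [0.529, -0.469, 0.529, 0.469]
force: [1.0, 0.5, 2.6]
gripper_width: 0.0099
```

```bash
python3 - <<'E'
from h import *
st();rigpos();shot("wrist","w27")
E
```

```text
t 58.8 pos [520.1 105.5  62.8] F [1.  0.5 2.6] w 9.9
tool x [ 8.e-04  1.e-04 -1.e+00] y [-9.928e-01  1.196e-01 -8.000e-04] z [1.196e-01 9.928e-01 2.000e-04] zyaw 1.4509
rig x,y 5.76 98.28
```

View pics/w27.png

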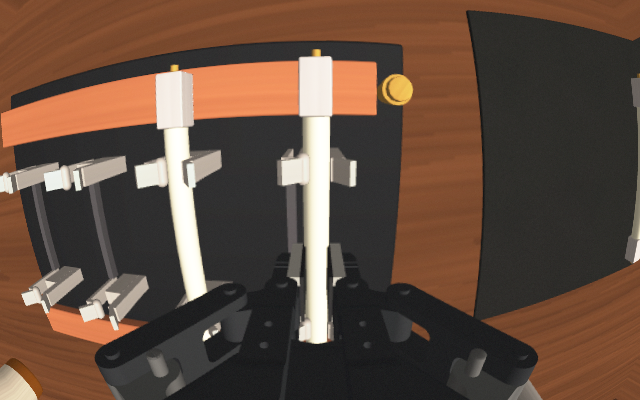

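Tube A slid along and its cap is now over the bar. I'll release, rise and head for tube C.

Request:
move_arm([
  [[0,0,0,0,0.6],[0,0,0,0,0.5],[0,0,0,0,0.5],[-15,0,0,0,0.5],[-40,0,0,0,0.5],[-70,0,0,0,0.5],[-95,0,15,0,0.5],[-100,0,40,0,0.5]],
])

```text
t: 59.85
ee_pos: [0.5258, 0.145, 0.1657]
tool_rot: [0.531, -0.469, 0.528, 0.468]
force: [-0.2, -0.1, -0.4]
gripper_width: 0.0429
```

```bash
python3 - <<'E'
from h import *
st();f=shot("wrist","w28");goto([507.5,413.6,75],1.5708+0.111)
cv2.imwrite("pics/w28c.png",cv2.resize(f["color"][60:290,180:360],None,fx=4,fy=2.6,interpolation=cv2.INTER_CUBIC)[:,:,::-1])
E
```

```text
t 59.85 pos [525.8 145.  165.7] F [-0.2 -0.1 -0.4] w 42.9
tool x [ 0.0033  0.0021 -1.    ] y [-0.9926  0.1216 -0.003 ] z [0.1216 0.9926 0.0025] zyaw 1.4489
shift [ 91.2  49.  259.7] dist 279.6 spin -0.228
```

View pics/w28c.png

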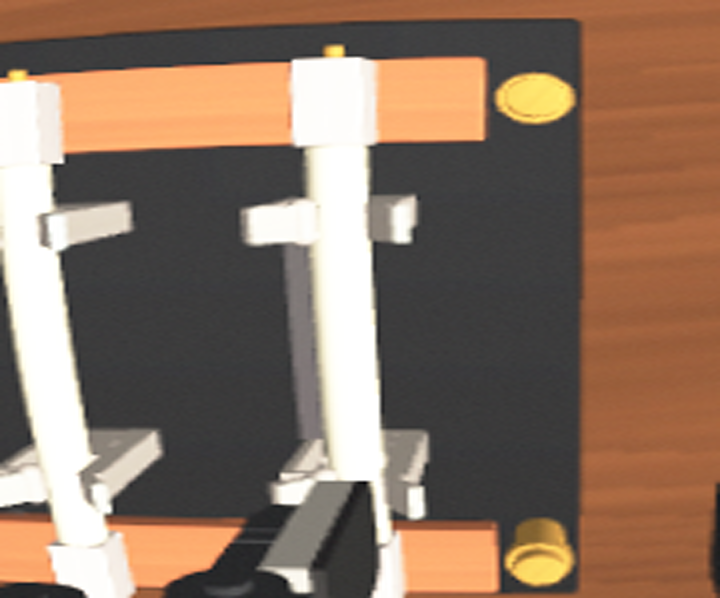

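Tube A is centred over the bars. On to tube C at about (507.5, 414).

Request:
move_arm([
  [[0,8,45,-0.04,0.5],[0,18,95,-0.09,0.5],[0,28,145,-0.14,0.5],[10,38,195,-0.19,0.5],[30,46,240,-0.228,0.5],[60,49,259,-0.228,0.5],[85,49,260,-0.228,0.5],[91,49,260,-0.228,0.5]],
])

```text
t: 60.9
ee_pos: [0.5063, 0.4087, 0.0708]
tool_rot: [-0.471, 0.527, -0.473, -0.526]
force: [-0.7, -0.1, 0.6]
gripper_width: 0.0427
```

```bash
python3 - <<'E'
from h import *
st();f=tubes();cv2.imwrite("pics/w29.png",f["color"][:,:,::-1])
goto([507,413.7,26.5],1.5708+.111)
E
```

```text
t 60.9 pos [506.3 408.7  70.8] F [-0.7 -0.1  0.6] w 42.7
tool x [-0.0013 -0.002  -1.    ] y [-0.9941 -0.1084  0.0015] z [-0.1084  0.9941 -0.0018] zyaw 1.6794
wrist 0.79 5463 mid [504.7 413.8] mean [492.5 412.4] rect [504.7 414. ] [183.8  15.7] yaw 0.112
wrist 0.56 1765 mid [530.2 561.7] mean [519.4 557.3] rect [530.3 561.4] [108.2  21.5] yaw 0.382
shift [45.7 -0.3  5. ] dist 46.0 spin -0.0034
```

View pics/w29.png

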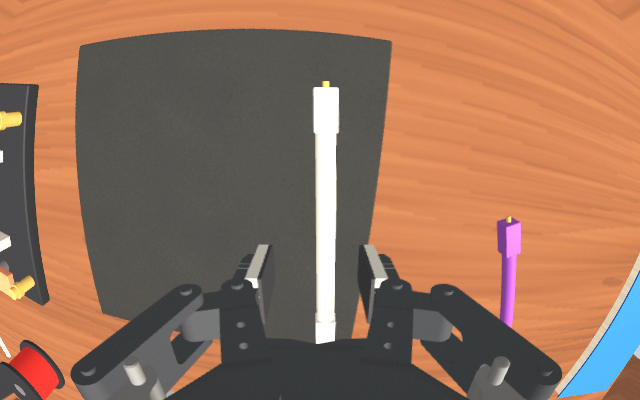

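Request:
move_arm([
  [[2,0.5,3,-0.003,0.5],[10,1,5,-0.003,0.5],[22,1,5,-0.003,0.5],[32,1,5,-0.003,0.5],[39,1,5,-0.003,0.5],[42,1,5,-0.003,0.6],[43,1,5,-0.003,0.7],[43,1,5,-0.003,0.7]],
])

```text
t: 62.0
ee_pos: [0.5056, 0.4141, 0.029]
tool_rot: [0.472, -0.527, 0.471, 0.527]
force: [-0.1, -0.4, -0.2]
gripper_width: 0.0256
```

```bash
python3 - <<'E'
from h import *
st();goto([505.8,414,26.2],1.5708+.111);f=shot("wrist","w30")
tubes()
E
```

```text
t 62.0 pos [505.6 414.1  29. ] F [-0.1 -0.4 -0.2] w 25.6
tool x [ 3.e-04  4.e-04 -1.e+00] y [-9.938e-01 -1.110e-01 -3.000e-04] z [-1.110e-01  9.938e-01  3.000e-04] zyaw 1.682
shift [ 2.8 -0.2 -0.2] dist 2.8 spin 0.0002
wrist 0.86 1977 mid [522.4 557.9] mean [512.6 553.8] rect [522.4 557.8] [90.7 23.5] yaw 0.388
wrist 0.79 7048 mid [485.7 411.8] mean [473.8 410.4] rect [485.8 411.1] [145.1  14.7] yaw 0.115
```

View pics/w30.png

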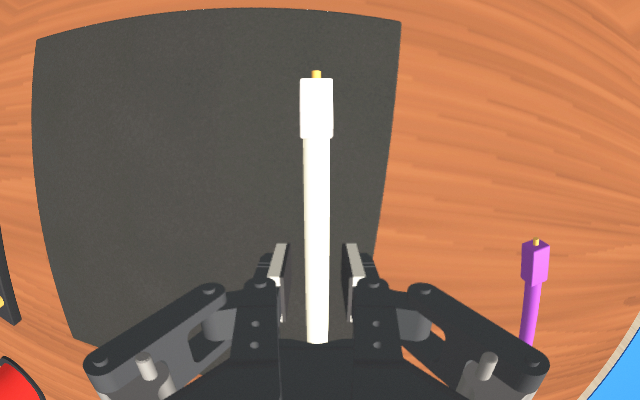

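Request:
move_arm([
  [[1,0,0,0,0.7],[2,0,0,0,0.7],[2.9,0,0,0,0.7],[2.9,0,0,0,0.85],[2.9,0,0,0,1],[2.9,0,0,0,1],[2.9,0,0,0,1],[2.9,0,0,0,1]],
], grip_force=45)

```text
t: 63.15
ee_pos: [0.5055, 0.4141, 0.0259]
tool_rot: [0.471, -0.527, 0.471, 0.527]
force: [1.0, 0.7, 0.5]
gripper_width: 0.0097
```

```bash
python3 - <<'E'
from h import *
st()
E
```

```text
t 63.15 pos [505.5 414.1  25.9] F [1.  0.7 0.5] w 9.7
tool x [ 1.e-04  1.e-04 -1.e+00] y [-9.938e-01 -1.110e-01 -1.000e-04] z [-1.110e-01  9.938e-01  1.000e-04] zyaw 1.682
```

Request:
move_arm([
  [[-8,0,0,0,1],[-25,0,0,0,1],[-50,0,0,0,1],[-80,0,0,0,1],[-105,0,-15,0.03,1],[-114,0,-50,0.08,1],[-114,0,-100,0.14,1],[-114,0,-150,0.2,1]],
])

```text
t: 64.15
ee_pos: [0.5225, 0.2636, 0.1413]
tool_rot: [0.523, -0.477, 0.521, 0.477]
force: [0.7, -0.3, -0.3]
gripper_width: 0.0097
```

```bash
python3 - <<'E'
from h import *
st();goto([499,-24.2,140],1.453);shot("wrist","w31")
E
```

```text
t 64.15 pos [522.5 263.6 141.3] F [ 0.7 -0.3 -0.3] w 9.7
tool x [ 0.0012  0.0014 -1.    ] y [-0.9959  0.0904 -0.0011] z [0.0904 0.9959 0.0015] zyaw 1.4802
shift [   0.9   -2.7 -288.8] dist 288.8 spin 0.0272
```

View pics/w31.png

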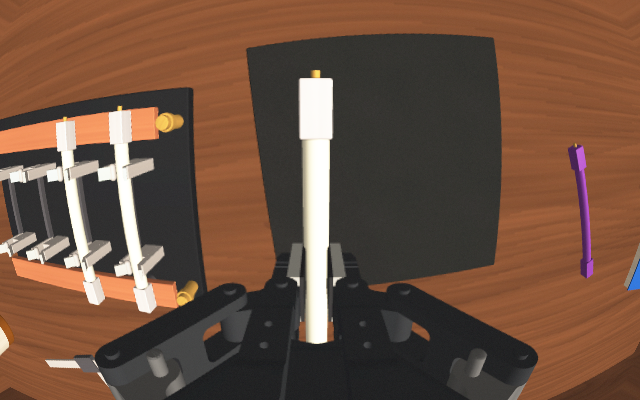

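Tube C is held, and the mat is now empty. I'll carry it to station 3.

Request:
move_arm([
  [[0,0,-50,0.01,1],[0,-1,-100,0.02,1],[0,-1,-150,0.027,1],[0,-2,-200,0.027,1],[0,-3,-250,0.027,1],[0,-3,-280,0.027,1],[0,-3,-289,0.027,1],[0,-3,-289,0.027,1]],
])

```text
t: 65.2
ee_pos: [0.4997, -0.0228, 0.1403]
tool_rot: [0.529, -0.47, 0.528, 0.47]
force: [0.5, 0.4, -0.4]
gripper_width: 0.0096
```

```bash
python3 - <<'E'
from h import *
st();rigpos();goto([499,-24.2,89],1.453);f=shot("wrist","w32")
K=lambda c,r:onplane(f,r,c,.1305,"wrist")[:2]*1000
E
```

```text
t 65.2 pos [499.7 -22.8 140.3] F [ 0.5  0.4 -0.4] w 9.6
tool x [ 7.e-04  8.e-04 -1.e+00] y [-9.933e-01  1.159e-01 -6.000e-04] z [1.159e-01 9.933e-01 9.000e-04] zyaw 1.4546
rig x,y 0.65 -31.47
shift [51.3  0.6 -1.5] dist 51.3 spin 0.0016
```

View pics/w32.png

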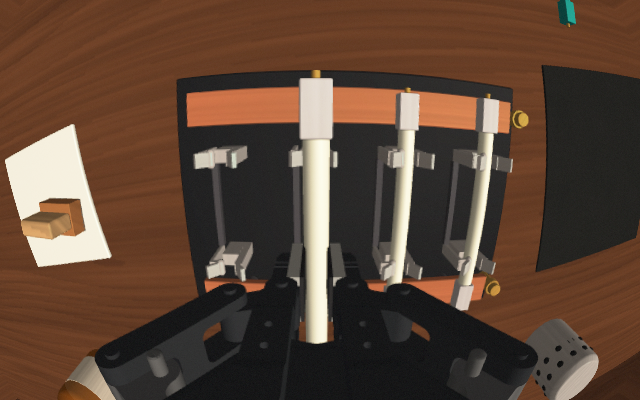

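Request:
move_arm([
  [[2,0.6,-1.5,0,1],[10,0.6,-1.5,0,1],[22,0.6,-1.5,0,1],[34,0.6,-1.5,0,1],[44,0.6,-1.5,0,1],[50,0.6,-1.5,0,1],[51,0.6,-1.5,0,1],[51,0.6,-1.5,0,1]],
])

```text
t: 66.25
ee_pos: [0.4988, -0.0246, 0.089]
tool_rot: [0.528, -0.47, 0.528, 0.47]
force: [0.0, 0.3, -0.5]
gripper_width: 0.0099
```

```bash
python3 - <<'E'
from h import *
st();rigpos();f=shot("wrist","w33");cv2.imwrite("pics/w33c.png",cv2.resize(f["color"][60:300,200:440],None,fx=2.5,fy=2.5,interpolation=cv2.INTER_CUBIC)[:,:,::-1])
E
```

```text
t 66.25 pos [498.8 -24.6  89. ] F [ 0.   0.3 -0.5] w 9.9
tool x [ 3.e-04  1.e-04 -1.e+00] y [-9.933e-01  1.156e-01 -3.000e-04] z [1.156e-01 9.933e-01 1.000e-04] zyaw 1.4549
rig x,y -0.01 -33.42
```

View pics/w33c.png

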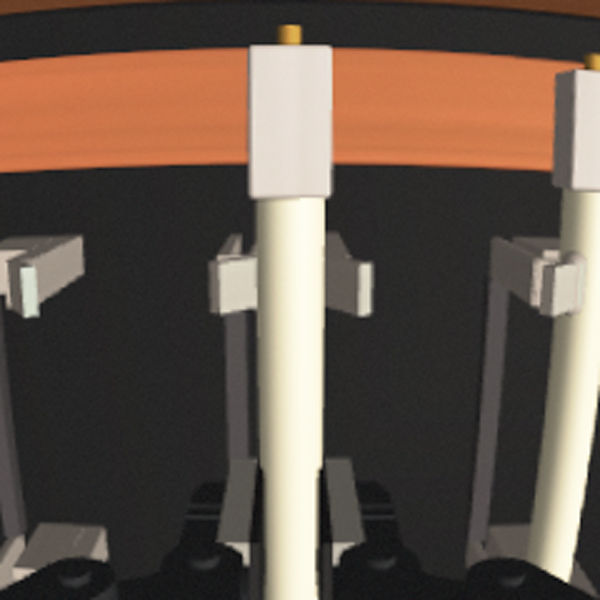

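The tube is centred in the clip. I'll push it down in stages.

Request:
move_arm([
  [[2,0,0.5,0,1],[4,0,0.5,0,1],[6,0,0.5,0,1],[8,0,0.5,0,1],[10,0,0.5,0,1],[12,0,0.5,0,1],[14,0,0.5,0,1],[16,0,0.5,0,1]],
])

```text
t: 67.3
ee_pos: [0.4993, -0.0241, 0.0735]
tool_rot: [0.528, -0.47, 0.528, 0.47]
force: [-3.5, -0.6, 13.6]
gripper_width: 0.0099
```

Request:
move_arm([
  [[1,0,0,0,1],[2,0,0,0,1],[3,0,0,0,1],[4,0,0,0,1],[5,0,0,0,1],[6,0,0,0,1],[6,0,0,0,1],[6,0,0,0,1]],
])

```text
t: 68.3
ee_pos: [0.4995, -0.0247, 0.0672]
tool_rot: [0.529, -0.471, 0.528, 0.469]
force: [3.5, -4.4, 3.1]
gripper_width: 0.0101
```

```bash
python3 - <<'E'
from h import *
st();rigpos()
E
```

```text
t 68.3 pos [499.5 -24.7  67.2] F [ 3.5 -4.4  3.1] w 10.1
tool x [ 1.8e-03 -6.0e-04 -1.0e+00] y [-0.9932  0.1161 -0.0019] z [ 1.161e-01  9.932e-01 -4.000e-04] zyaw 1.4545
rig x,y 0.67 -33.42
```

Request:
move_arm([
  [[1,0,0,0,1],[2,0,0,0,1],[3,0,0,0,1],[4,0,0,0,1],[5,0,0,0,1],[6,0,0,0,1],[6,0,0,0,1],[6,0,0,0,1]],
])

```text
t: 69.3
ee_pos: [0.4985, -0.0246, 0.0614]
tool_rot: [0.528, -0.47, 0.528, 0.47]
force: [-4.6, -3.9, 17.5]
gripper_width: 0.0099
```

```bash
python3 - <<'E'
from h import *
st();rigpos()
E
```

```text
t 69.3 pos [498.5 -24.6  61.4] F [-4.6 -3.9 17.5] w 9.9
tool x [-9.e-04  4.e-04 -1.e+00] y [-0.9932  0.1162  0.001 ] z [1.162e-01 9.932e-01 3.000e-04] zyaw 1.4544
rig x,y -0.39 -33.43
```

Same signature as tube B, bottomed at 61.4. I'll release, rise and inspect.

Request:
move_arm([
  [[0,0,0,0,0.6],[0,0,0,0,0.5],[0,0,0,0,0.5],[-15,0,0,0,0.5],[-40,0,0,0,0.5],[-80,0,0,0,0.5],[-130,-30,0,0,0.5],[-180,-60,0,0,0.5]],
])

```text
t: 70.3
ee_pos: [0.5587, -0.0311, 0.2437]
tool_rot: [0.529, -0.47, 0.528, 0.47]
force: [1.0, -1.2, -0.6]
gripper_width: 0.0423
```

Request:
move_arm([
  [[-20,-10,20,0,0.5],[-40,-20,40,0,0.5],[-40,-20,55,0,0.5],[-40,-20,55,0,0.5],[-40,-20,55,0,0.5],[-40,-20,55,0,0.5],[-40,-20,55,0,0.5],[-40,-20,55,0,0.5]],
])

```text
t: 71.3
ee_pos: [0.5845, 0.021, 0.2807]
tool_rot: [0.528, -0.47, 0.528, 0.47]
force: [-0.1, -0.4, -0.1]
gripper_width: 0.0425
```

```bash
python3 - <<'E'
from h import *
st();rigpos();f=shot("wrist","w34");g=shot("scene","s34");h=shot("top","t34")
cv2.imwrite("pics/w34c.png",cv2.resize(f["color"][100:280,200:440],None,fx=3.3,fy=3.3,interpolation=cv2.INTER_CUBIC)[:,:,::-1])
cv2.imwrite("pics/s34c.png",cv2.resize(g["color"][140:270,150:350],None,fx=4,fy=4,interpolation=cv2.INTER_CUBIC)[:,:,::-1])
E
```

```text
t 71.3 pos [584.5  21.  280.7] F [-0.1 -0.4 -0.1] w 42.5
tool x [-0.e+00  1.e-04 -1.e+00] y [-9.932e-01  1.160e-01  1.000e-04] z [1.160e-01 9.932e-01 1.000e-04] zyaw 1.4545
rig x,y 79.66 22.0
```

View pics/w34c.png

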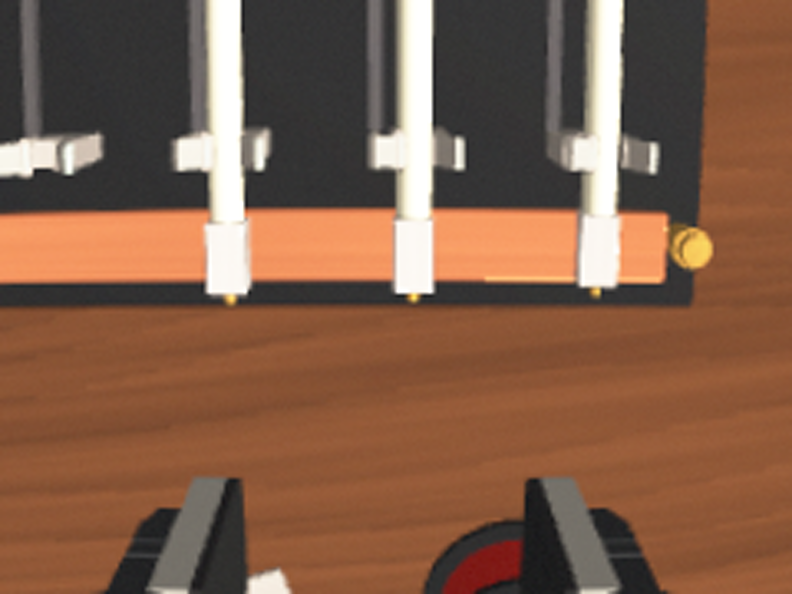

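View pics/s34c.png

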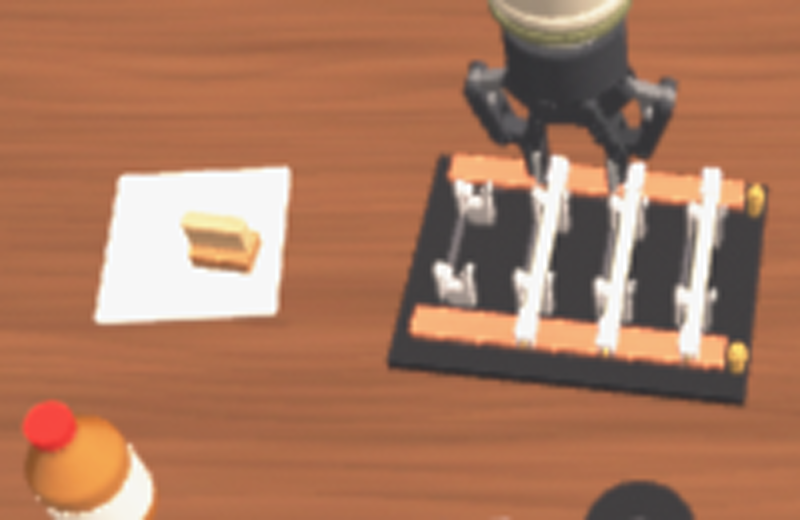

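View pics/t34.png

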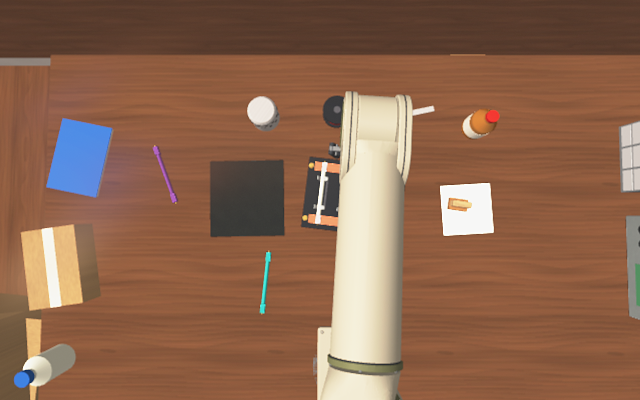

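The block looks shifted on the tile (rib at (459,204) in the top view). I'll measure it and the tubes.

```bash
python3 - <<'E'
from h import *
for cam in ["top","scene"]:
    f=env.grab_frame(cam)
    for n,z in (("block",.006),("tile",0)):
        print(cam,n,[(round(d["conf"],2),np.round(onplane(f,*d["pixel"],z,cam)[:2]*1000,1).tolist()) for d in env.landmark_of(cam,n)[:2]])
    for n,z in (("block",.035),("tile",.006)):
      for d in env.trace(cam,n)[:1]:
        p=np.argwhere(d["region"]); P=np.array([onplane(f,r,cc,z,cam)[:2] for r,cc in p])*1000; print(cam,n,round(d["conf"],2),P.mean(0).round(1),[np.round(x,1) for x in cv2.minAreaRect(P.astype(np.float32))])
goto([480,-330,290],-0.2)
E
```

```text
top block [(0.53, [482.1, -292.5])]
top tile [(0.84, [471.1, -334.9])]
top block 0.63 [ 483.3 -300.1] [array([ 482.6, -302.4]), array([68.4, 33. ]), np.float64(82.0)]
top tile 0.71 [ 466.8 -335.1] [array([ 469.3, -332.3]), array([149.9, 150. ]), np.float64(3.7)]
scene block [(0.68, [529.1, 11.4]), (0.67, [480.8, -295.7])]
scene tile [(0.65, [476.9, -336.9])]
scene block 0.77 [ 486.4 -300.4] [array([ 486.8, -302.9]), array([78.3, 57.3]), np.float64(80.4)]
scene tile 0.64 [ 471.2 -334.5] [array([ 468.2, -330.9]), array([158.4, 153.6]), np.float64(3.2)]
shift [  -9.2   63.3 -361. ] dist 366.6 spin -1.4866
```

The block was nudged about 3 cm but is still well on the tile. I'll move over for a closer look and clear the cameras' view of the rig.

Request:
move_arm([
  [[-10,0,-40,0,0.5],[-10,0,-95,0,0.5],[-10,0,-150,0,0.5],[-10,0,-205,0,0.5],[-10,0,-260,0,0.5],[-10,0,-310,0,0.5],[-10,0,-340,0,0.5],[-10,0,-340,0,0.5]],
])

```text
t: 72.95
ee_pos: [0.5438, -0.3193, 0.2907]
tool_rot: [0.529, -0.469, 0.53, 0.469]
force: [-0.4, 0.6, 0.5]
gripper_width: 0.0427
```

```bash
python3 - <<'E'
from h import *
st();f=shot("wrist","w35");h=shot("top","t35");g=shot("scene","s35")
cv2.imwrite("pics/t35c.png",cv2.resize(h["color"][100:260,190:510],None,fx=2.5,fy=2.5,interpolation=cv2.INTER_CUBIC)[:,:,::-1])
cv2.imwrite("pics/s35c.png",cv2.resize(g["color"][170:245,240:350],None,fx=7,fy=7,interpolation=cv2.INTER_CUBIC)[:,:,::-1])
for n,z in (("block",.006),("tile",0)):
    print(n,[(round(d["conf"],2),np.round(d["pixel"]),np.round(onplane(f,*d["pixel"],z,"wrist")[:2]*1000,1).tolist()) for d in env.landmark_of("wrist",n)[:2]])
for cam,F in (("top",h),("scene",g)):
  for d in env.trace(cam,"tube1"):
    p=np.argwhere(d["region"]); P=np.array([onplane(F,r,c,.048,cam)[:2] for r,c in p])*1000
    u,sv,vt=np.linalg.svd(P-P.mean(0),full_matrices=False);v=vt[0]*np.sign(vt[0][0]);t=(P-P.mean(0))@v
    m=P.mean(0)+v*(t.max()+t.min())/2-C
    print(cam,round(d["conf"],2),"rig",round(m@RX,1),round(m@RY,1),"dyaw",round(float(np.arctan2(v[1],v[0])+.118),3),"len",round(np.ptp(t),1))
  for n in ["can","bottle","spool","caliper"]:
    print(cam,n,[np.round(onplane(F,*d["pixel"],0,cam)[:2]*1000).tolist() for d in env.landmark_of(cam,n)[:1]])
E
```

```text
t 72.95 pos [ 543.8 -319.3  290.7] F [-0.4  0.6  0.5] w 42.7
tool x [-7.0e-04 -1.2e-03 -1.0e+00] y [-9.928e-01  1.202e-01  6.000e-04] z [ 0.1202  0.9928 -0.0013] zyaw 1.4503
block [(0.65, array([123., 325.]), [482.1, -300.7])]
tile [(0.91, array([115., 298.]), [467.2, -335.4])]
top 0.82 rig 4.0 -32.9 dyaw -0.0 len 179.9
top 0.74 rig 3.3 32.8 dyaw -0.008 len 177.5
top 0.71 rig 1.4 99.1 dyaw 0.003 len 177.5
top 0.52 rig -275.3 227.3 dyaw 0.013 len 176.3
top can [[740.0, 269.0]]
top bottle [[708.0, -351.0]]
top spool [[758.0, 60.0]]
top caliper [[752.0, -142.0]]
scene 0.76 rig 2.0 98.2 dyaw 0.006 len 181.8
scene 0.73 rig 25.8 560.2 dyaw 0.482 len 166.9
scene 0.53 rig 4.1 32.6 dyaw -0.004 len 179.2
scene 0.46 rig 1.7 -32.3 dyaw -0.012 len 185.4
scene 0.44 rig -249.7 229.3 dyaw 0.01 len 177.5
scene can [[746.0, 271.0]]
scene bottle [[711.0, -350.0]]
scene spool [[752.0, 70.0]]
scene caliper [[756.0, -149.0]]
```

View pics/w35.png

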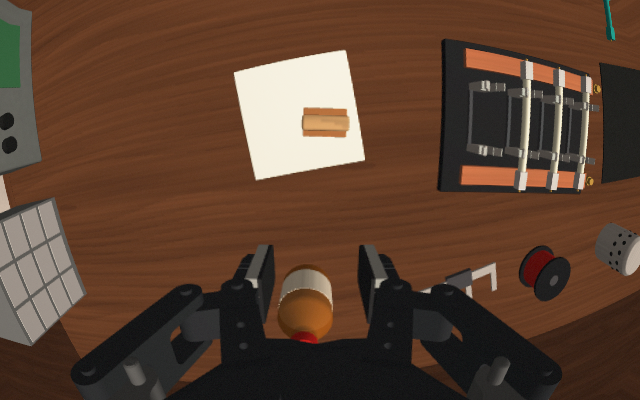

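View pics/t35c.png

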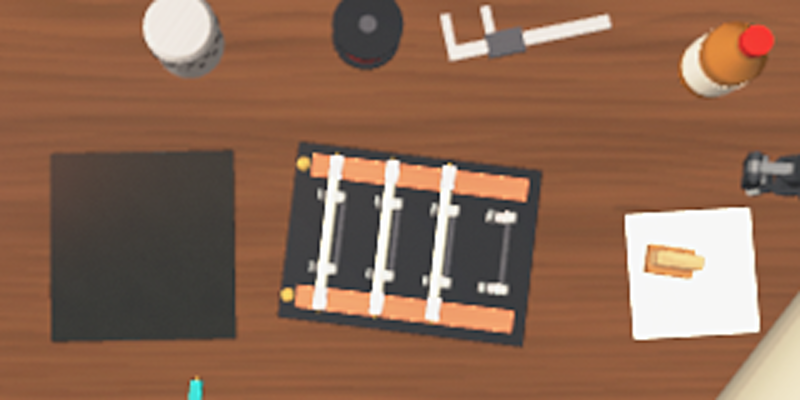

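View pics/s35c.png

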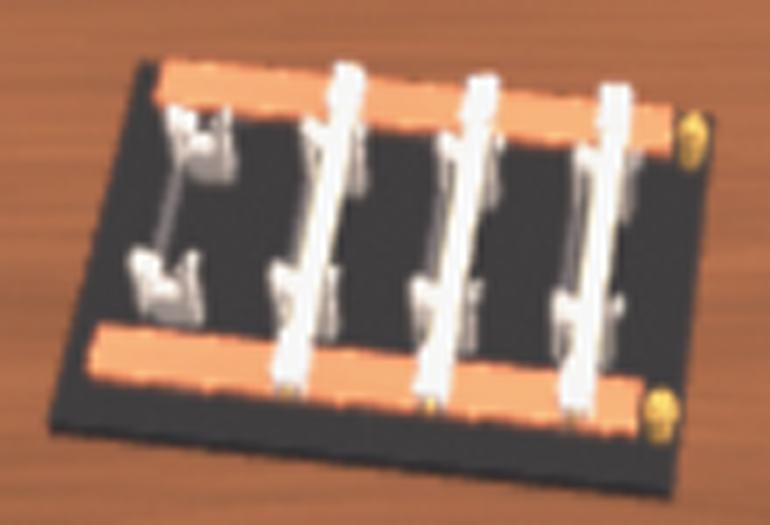

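```bash
python3 - <<'E'
from h import *
st(); print(env.finish_job())
E
```

```text
t 73.7 pos [ 545.3 -316.4  290.8] F [0.6 0.3 0.8] w 42.6
tool x [ 0.e+00  1.e-04 -1.e+00] y [-0.9933  0.1155 -0.    ] z [1.155e-01 9.933e-01 1.000e-04] zyaw 1.455
the job is handed in; nothing more can be done
None
```

I handed the job in at about 74 s; every check I could make looked good, but no verdict was reported.

- **Lapping:** I drew the block flat along the far bar, then the near bar. Each stroke ran from the post end (about +96 mm) to the other end (about −96 mm) at 32 mm/s. The bars were pressed about 5 mm (about 7 N), well short of the stops.
- **Block:** I stood it in the middle of its tile. It was later knocked about 3 cm, but it still stands upright there, about 15 and 33 mm from the centre (limit 65 mm). I left it as it was.
- **Tubes:** All three tubes from the mat are in stations 1 to 3. The final top and scene views put each within 4 mm along its seat and 1 mm across, and parallel within 0.012 rad.
    - Seating height was not measured by camera; I inferred it from the pressing height and from the jaw noses lying over the tubes.
    - On the first tube the fingers slipped and closed above it, with a brief 64 N reading at the wrist. It ended up seated but about 12 mm off along its axis, so I gripped it again and slid it back.
- **Bystanders:** The pictures show the bottle, spool, can and caliper standing where they were. I never went near the look-alikes. The position estimates for the bystanders differ from the start by up to about 16 mm, which I take as detector scatter.

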